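Make up a hemming kit and a button kit

ROBOT

A 6-joint arm with a two-finger parallel gripper is mounted at the origin on a cart in front of the work surface, level with it; the furniture and walls round the work are solid. World frame = base frame: x ahead of the robot, y to its left, z up, the work surface at z = 0. Lengths are in mm, angles in rad, forces in N, time in s.
With the tool pointing down it reaches from about 350 to 875 mm from the base axis. Payload 4.2 kg.
Tool frame: the origin (TCP) lies on the mounting face of the last link; the fingertips stand 182 mm ahead of it and the grasp point (between the pads) lies 164 mm ahead of it (arm.tcp_to_grasp is the distance from the TCP to the grasp point, in mm); z points along the fingers, y is the direction in which the jaws open and shut (so a half turn about z gives the same grasp; the last joint's range is limited). The gripper opens to 87 mm and grips with 3 to 60 N. Pads are 19 mm wide; open, the fingers measure 117 mm over their backs; the gripper's body (75 mm by 190 mm) begins 51 mm behind the grasp point.
Start: joints at [-1.035, 0.385, 0.008, 0, -1.194, -0.259], TCP at [170.816, -601.184, 404.75] pointing down, gripper open.
Joint ranges: [-3.14, 3.14], [-1.21, 2.06], [-1.07, 1.41], [-3.16, 2.05], [-2.99, -0.16], [-3.1, 3.1]. Speed limits (rad/s): [2.79, 2.79, 3.14, 3.14, 3.14, 3.14].

INTERFACE

Orientations are given as a unit quaternion [w, x, y, z].
In Python, from cell import arm gives the robot as it stands.
- The arm moves only by the tool send_rows, never from a script. Its argument "steps" is a list of rows, each an object of numbers: "tx", "ty", "tz": the shift along the tool's x, y, z in cm; "roll": the turn about the tool's z in degrees. In form: [{"tx": .., "ty": .., "tz": .., "roll": ..}, ...]. A call has 1 to 20 rows; each row is the pose to reach, as a shift and turn from the pose commanded when the call began, along the tool's axes at that moment; what a row does not reach only later rows make up. A row lasts 1/10 s, in which the tool goes at most 50 mm and 8.59 degrees, less where a joint would pass 70% of its speed; a pose out of reach is approached as far as the arm can. A call with a gripper value outside its range is refused whole. "hand" is the closure, from 0 (fully open) to 1 (shut), set as the call begins (left out, the last holds). The fingers move at their own pace and stop on an object; "force" is the grip in N (left out, the last holds). Time passes only in rows, so rows that repeat a pose let the fingers close. It gives the time, the measured TCP pose, the force and the opening at its end, in the units of the state.
- arm.sense(): the state, without advancing time (a new reading comes with each control period).
- arm.camera(name): name is "scene" or "top" or "wrist"; returns the picture (384x512x3 uint8, red, green, blue); there is no depth.
- arm.calibration(name): a dict with "camera_matrix" (3x3 intrinsics, pixels), "distortion" ([k1, k2, p1, p2, k3] as OpenCV has them; the pictures are not rectified), "R" (3x3) and "t" (3): a world point X has camera coordinates R X + t. Camera axes: x right, y down, z forward; pixel columns grow to the right and rows downward; lengths in mm; the calibration is good to about 2 mm. A picture is of the moment at which its call begins: read the wrist's pose just before it. calibration takes no time and is no camera call; for the wrist camera it gives the pose at the moment of the call.
- arm.close_job(): hands the job in, once; it reports no verdict.
Trained networks look in the newest picture that a camera, given by its name, has taken for a name from the list of things; names that differ only in an ending like _2 or _b are one class to them, and where a whole thing is asked for, a point or a joint stands for the part that bears it (a point fixed in the world has none). Each returns a list of dicts, best first, with "score" (0 to 1); they miss things now and then, are a little off and sometimes report something else, mostly with a low value. They report only what shows in the picture. A call takes as long as a camera call. They do not tell look-alikes from the thing itself.
- arm.trace(label, camera): "pixels" (384x512 bool, what is visible of it).
- arm.pinpoint(label, camera): "xyz" ([x, y, z] in mm, in world coordinates, good to about 4 mm: a listed point, or the origin of a listed thing).
The state is a dict: "t": time; "joint_pos": joint angles; "dq": joint speeds; "effort": joint torques, N m; "position": TCP position; "ee_rot": TCP orientation; "ft_force": force on the tool from outside, world axes, zero at the start; "moment": the same for the moment, N m; "grip_width": finger opening in mm.
Only numpy, scipy, OpenCV 4.12 (cv2) and the standard library are available. Lean on these libraries where they do the work, as an engineer would, in place of code of your own. Each camera call takes 0.05 s, during which the arm holds its last target.

TASK

Make up two mending kits in the wooden trays from the things standing in the row at the back of the free worktop. Hemming kit, in the long three-cell tray: the tape measure in the long cell, one thread spool in the middle cell and the dropper bottle in the small end cell. Button kit, in the two-cell tray: the jar in the large cell and the other spool (either spool serves either kit) in the small cell. Everything stands upright on the floor of its cell, as it stood before, and the jar and the bottle must not be tipped over on the way.

Things in the scene. Friction and masses are not known exactly. Their poses are not given: they have to be found in the camera images.
- tape_mid (a point): Steel tape measure in a rounded yellow case with a dark round face on its side, standing on its base: 38 mm thick along its x axis (grasp it across this), 82 mm long along its y axis including the 14 mm tongue of tape at its -y end (so the case runs from y = -27 to +41 mm), 62 mm high, 0.18 kg. This point: its centre, half-way up; z up.
- spool_a_mid (a point): Thread spool with wooden ends and pale thread, standing on end: 29 mm in diameter, 45 mm high, 30 g. This point: its centre, half-way up; z up.
- spool_b_mid (a point): Thread spool with white plastic ends and dark thread, standing on end: 29 mm in diameter, 50 mm high, 30 g. This point: its centre, half-way up; z up.
- jar_mid (a point): Clear round jar with a white lid and small coloured contents (the buttons): 60 mm in diameter, 85 mm high, 0.23 kg; lid fast. This point: its centre, half-way up; z up.
- dropper_b_mid (a point): Brown dropper bottle with a black rubber bulb: body 33 mm in diameter up to 62 mm from its foot, shoulder and collar (24 mm in diameter) up to 77 mm, bulb (13 mm) on top; 102 mm high in all, 70 g. This point: its centre, half-way up; z up. So the body reaches from 51 mm below this point to 11 mm above it.
- tray_hem: Long narrow wooden tray, 244 mm (its y) x 70 mm (its x), fixed; card holder on its -x side. Origin: centre of its underside, z up. Floor 4 mm up; walls and dividers 4 mm thick, tops 18 mm up. Three cells in a row at x = 0, each 62 mm wide in x: long cell, 116 mm in y, centre y = +60 mm; middle cell, 56 mm, centre y = -30 mm; small end cell, 56 mm, centre y = -90 mm.
- tray_button: Shorter, wider wooden tray, 154 mm (its y) x 94 mm (its x), fixed; card holder on its -x side. Origin: centre of its underside, z up. Floor 4 mm up; walls and divider 4 mm thick, tops 18 mm up. Two cells at x = 0, each 86 mm wide in x: large cell, 86 mm in y, centre y = +30 mm; small cell, 56 mm in y, centre y = -45 mm.
Not all that is in view belongs to the job. What is shaped like the part that bears spool_a_mid but blue is not meant.

How it is judged (in metres and radians):
At the end, for the whole second after the job is handed in: Long tray: tape measure, a spool and the dropper bottle in the long, middle and end cells; two-cell tray: jar and the other spool in the large and small cells. Each within its cell's walls (13 to 18 mm of its centre), on the floor within 7 mm, upright within 0.15 rad, released and at rest (x of tape_mid in the frame of tray_hem between -0.013 and 0.013 m and y of tape_mid in the frame of tray_hem between 0.042 and 0.078 m and z of tape_mid in the frame of tray_hem between 0.028 and 0.042 m and angle between each of tape_mid, dropper_b_mid, jar_mid's own z axis and vertical below 0.15 rad and x of dropper_b_mid in the frame of tray_hem between -0.016 and 0.016 m and y of dropper_b_mid in the frame of tray_hem between -0.103 and -0.077 m and z of dropper_b_mid in the frame of tray_hem between 0.048 and 0.062 m and x of jar_mid in the frame of tray_button between -0.015 and 0.015 m and y of jar_mid in the frame of tray_button between 0.015 and 0.045 m and z of jar_mid in the frame of tray_button between 0.0395 and 0.0535 m and (((x of spool_a_mid in the frame of tray_hem between -0.018 and 0.018 m and y of spool_a_mid in the frame of tray_hem between -0.045 and -0.015 m and z of spool_a_mid in the frame of tray_hem between 0.0195 and 0.0335 m and angle between spool_a_mid's own z axis and vertical below 0.15 rad) and (x of spool_b_mid in the frame of tray_button between -0.03 and 0.03 m and y of spool_b_mid in the frame of tray_button between -0.06 and -0.03 m and z of spool_b_mid in the frame of tray_button between 0.022 and 0.036 m and angle between spool_b_mid's own z axis and vertical below 0.15 rad)) or ((x of spool_b_mid in the frame of tray_hem between -0.018 and 0.018 m and y of spool_b_mid in the frame of tray_hem between -0.045 and -0.015 m and z of spool_b_mid in the frame of tray_hem between 0.022 and 0.036 m and angle between spool_b_mid's own z axis and vertical below 0.15 rad) and (x of spool_a_mid in the frame of tray_button between -0.03 and 0.03 m and y of spool_a_mid in the frame of tray_button between -0.06 and -0.03 m and z of spool_a_mid in the frame of tray_button between 0.0195 and 0.0335 m and angle between spool_a_mid's own z axis and vertical below 0.15 rad))) and linear speed of each of tape, dropper_b, jar, spool_a, spool_b below 0.03 m/s); the robot touches nothing.
It fails at once if the jar is tipped over (angle between jar_mid's own z axis and vertical above 0.8 rad).
It fails at once if the dropper bottle is tipped over (angle between dropper_b_mid's own z axis and vertical above 0.8 rad).
It also fails if it takes over 112 s, if anything falls off the work surface, if the arm or the gripper's body presses on something with over 40 N, if the wrist force passes 120 N, or if a joint passes its speed limit or range.

## Working session

There is one attempt and no reset: what is moved stays moved. The work goes in short steps, Python scripts to look and compute and a tool call to move; the robot and the scene stay as the last step left them, time stands still between calls to the robot, and variables do not carry over. Pictures are saved under pics/ and viewed, and the job is handed in when it is done.

Besides the shell and the picture viewer there is one more tool, called after "Request:" as name(argument=value, ...) on one line, values as JSON. send_rows: Moves the arm, as the interface text tells. Its arguments: {"type":"object","properties":{"steps":{"type":"array","items":{"type":"object","properties":{"tx":{"type":"number"},"ty":{"type":"number"},"tz":{"type":"number"},"roll":{"type":"number"}}}},"hand":{"type":"number"},"force":{"type":"number"}},"required":["steps"]}

```bash
ls; mkdir -p pics; cat > h.py <<'E'
import numpy as np, cv2
from cell import arm
def save(n,img): cv2.imwrite('pics/'+n+'.png', cv2.cvtColor(img,cv2.COLOR_RGB2BGR))
E
python3 - <<'E'
from h import *
s=arm.sense(); print(s)
for c in ['scene','top','wrist']:
    save(c+'0',arm.camera(c)); k=arm.calibration(c); print(c,k)
E
```

```text
pics
{'t': 0.0, 'joint_pos': array([-1.03538242e+00,  3.85520437e-01,  6.62502430e-03, -5.15328937e-04,
       -1.19398069e+00, -2.58598198e-01]), 'dq': array([-0.00016418,  0.00016565, -0.0003429 , -0.00102883, -0.00188149,
        0.00062437]), 'effort': array([-1.40508058e-03, -3.90668356e+01,  1.87403959e+01,  4.21973929e+00,
        1.10404351e-02, -2.01139060e-04]), 'position': array([ 170.78338301, -600.99125023,  403.67824564]), 'ee_rot': array([-1.81220148e-04, -1.37872138e-01,  9.90449461e-01,  1.05160784e-03]), 'ft_force': array([ 0.72289892, -0.36078745,  0.04689324]), 'moment': array([ 0.02133755, -0.04512317, -0.03303598]), 'grip_width': 86.81617713539443}
scene {'camera_matrix': array([[433.06543504,   0.        , 251.19267175],
       [  0.        , 433.06543504, 196.48851582],
       [  0.        ,   0.        ,   1.        ]]), 'distortion': array([0.02325195, 0.        , 0.        , 0.        , 0.        ]), 'R': array([[-0.89387406, -0.44777799,  0.02200071],
       [-0.31684746,  0.59626345, -0.73761615],
       [ 0.31717006, -0.66630681, -0.67486175]]), 't': arr
[... 299 characters left out ...]
,  0.        ]), 'R': array([[ 0.01995501, -0.99978314, -0.00595545],
       [-0.99488655, -0.0192667 , -0.09914407],
       [ 0.09900783,  0.00790342, -0.99505527]]), 't': array([ -62.44920338,  501.48705285, 1338.81661939])}
wrist {'camera_matrix': array([[278.7235717 ,   0.        , 251.53258081],
       [  0.        , 278.7235717 , 187.56590423],
       [  0.        ,   0.        ,   1.        ]]), 'distortion': array([-0.04479918,  0.        ,  0.        ,  0.        ,  0.        ]), 'R': array([[-0.27198962,  0.96229652,  0.00265602],
       [ 0.93341636,  0.26315358,  0.24389362],
       [ 0.23399904,  0.06881571, -0.96979835]]), 't': array([624.41714059, -31.48346965, 390.09475883])}
```

View pics/scene0.png

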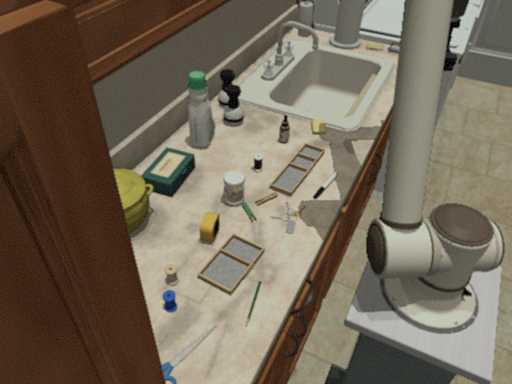

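View pics/top0.png

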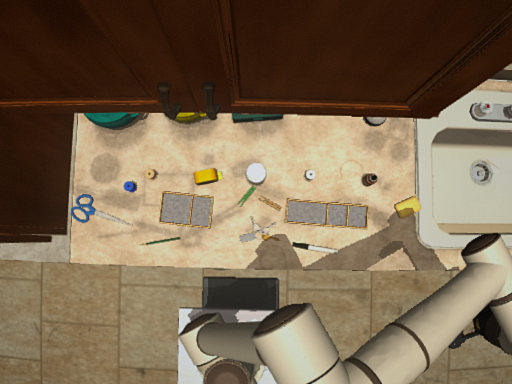

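```bash
python3 - <<'E'
from h import *
for l in ['tape_mid','spool_a_mid','spool_b_mid','jar_mid','dropper_b_mid','tray_hem','tray_button']:
    for c in ['top','scene']:
        print(l,c,[(np.round(d['xyz'],1).tolist(),round(d['score'],2)) for d in arm.pinpoint(l,c)])
print(arm.sense()['t'])
E
```

```text
tape_mid top [([539.9, 76.7, 28.5], 0.65), ([536.8, -397.9, 51.2], 0.27)]
tape_mid scene [([536.8, 75.9, 27.2], 0.68)]
spool_a_mid top [([506.7, 312.8, 23.5], 0.61), ([540.4, 248.9, 17.6], 0.39)]
spool_a_mid scene [([504.1, 311.0, 26.1], 0.51)]
spool_b_mid top [([549.0, -219.3, 20.7], 0.58)]
spool_b_mid scene [([551.0, -223.2, 23.1], 0.63)]
jar_mid top [([547.7, -63.2, 46.9], 0.68)]
jar_mid scene [([546.1, -61.2, 41.7], 0.84)]
dropper_b_mid top [([533.6, -396.8, 53.1], 0.49)]
dropper_b_mid scene [([540.5, -395.3, 49.9], 0.74)]
tray_hem top [([438.8, -271.3, 1.4], 0.64)]
tray_hem scene [([439.6, -271.6, 1.7], 0.66), ([440.9, 143.6, 2.2], 0.58)]
tray_button top [([440.7, 138.1, 3.7], 0.93)]
tray_button scene [([442.3, 141.8, 2.5], 0.66)]
0.85
```

```bash
python3 - <<'E'
import cv2
t=cv2.imread('pics/top0.png'); s=cv2.imread('pics/scene0.png')
cv2.imwrite('pics/topA.png',cv2.resize(t[100:260,70:240],None,fx=4.5,fy=3.7*1.2/1.2*1.0,interpolation=2)[:600,:800])
cv2.imwrite('pics/topB.png',cv2.resize(t[100:250,230:430],None,fx=4,fy=4,interpolation=2))
cv2.imwrite('pics/sceneA.png',cv2.resize(s[0:150,0:260],None,fx=3,fy=3,interpolation=2))
cv2.imwrite('pics/sceneB.png',cv2.resize(s[170:320,130:330],None,fx=4,fy=4,interpolation=2))
E
```

```text
(no output)
```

View pics/topA.png

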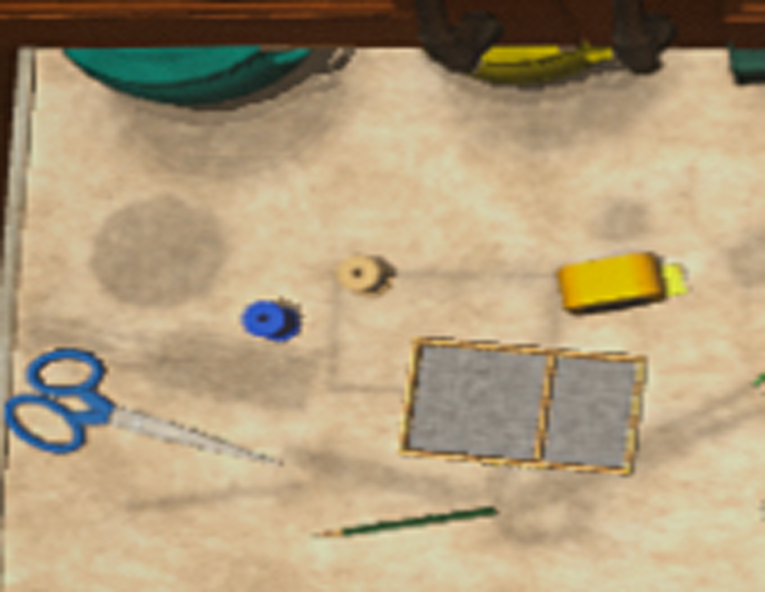

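View pics/topB.png

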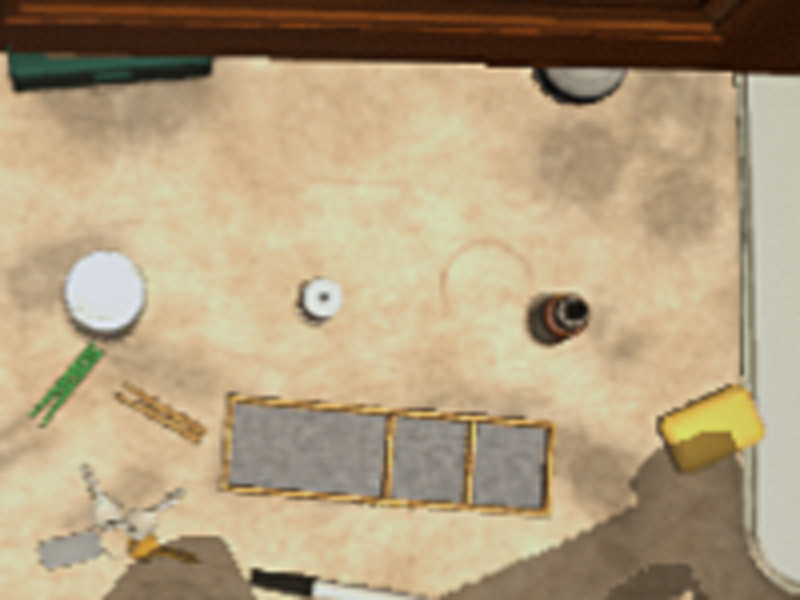

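View pics/sceneA.png

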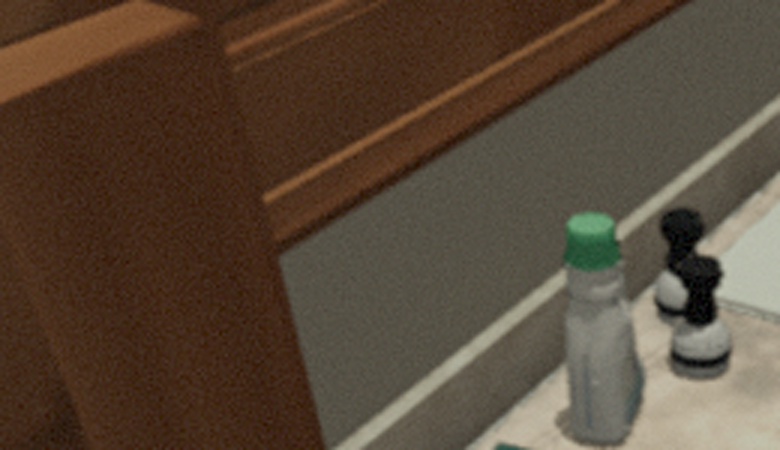

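View pics/sceneB.png

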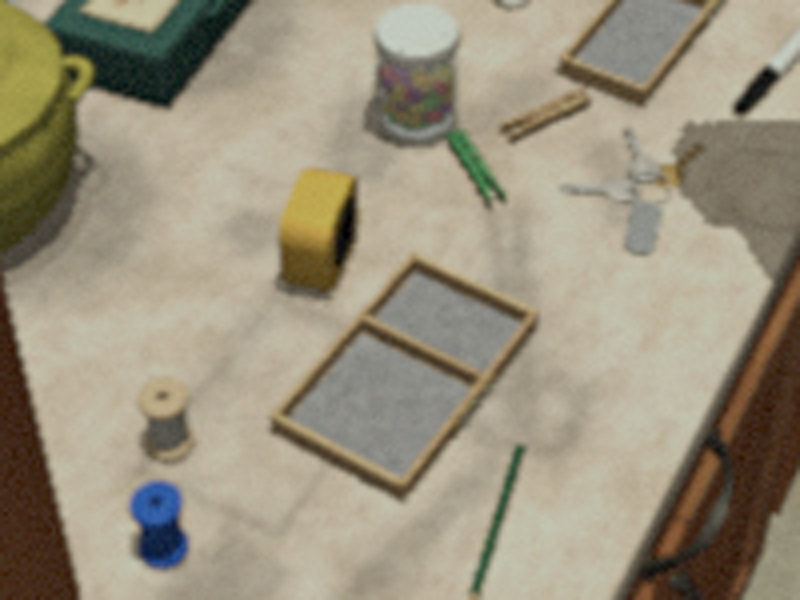

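View pics/wrist0.png

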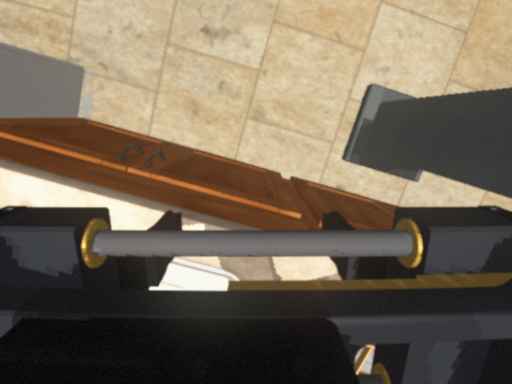

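```bash
cat >> h.py <<'E'
def ray(c,px):
    k=arm.calibration(c); u=cv2.undistortPoints(np.array(px,float).reshape(-1,1,2),k['camera_matrix'],k['distortion']).reshape(-1,2)
    d=np.c_[u,np.ones(len(u))]@k['R']; return -k['R'].T@k['t'],d
def atz(c,px,z):
    o,d=ray(c,px); return o+d*((z-o[2])/d[:,2])[:,None]
def proj(c,X):
    k=arm.calibration(c); r,_=cv2.Rodrigues(k['R']); return cv2.projectPoints(np.array(X,float).reshape(-1,1,3),r,k['t'],k['camera_matrix'],k['distortion'])[0].reshape(-1,2)
E
python3 - <<'E'
from h import *
A=lambda p:(np.array(p)/[4.5,3.7]+[70,100])
B=lambda p:(np.array(p)/4.+[230,100])
np.set_printoptions(suppress=True,precision=1)
b=atz('top',A([[418,339],[646,358],[631,473],[402,452]]),18); print(b,b.mean(0))
print('yaw',[np.degrees(np.arctan2(*( -(b[1]-b[0])[:2]*[-1,1]))),np.degrees(np.arctan2(*(-(b[2]-b[3])[:2]*[-1,1])))], np.linalg.norm(b[1]-b[0]),np.linalg.norm(b[3]-b[0]))
h=atz('top',B([[229,395],[553,424],[548,514],[221,489]]),18); print(h,h.mean(0))
print('yaw',[np.degrees(np.arctan2(*( -(h[1]-h[0])[:2]*[-1,1]))),np.degrees(np.arctan2(*(-(h[2]-h[3])[:2]*[-1,1])))], np.linalg.norm(h[1]-h[0]),np.linalg.norm(h[3]-h[0]))
# cabinet
o1,d1=ray('top',B([[10,50],[640,68]])); o2,d2=ray('scene',np.array([[275,250],[690,0]])/3.)
n1=np.cross(*d1);n2=np.cross(*d2); D=np.cross(n1,n2);D/=np.linalg.norm(D)
P=np.linalg.lstsq(np.array([n1,n2,[0,1,0]]),np.array([n1@o1,n2@o2,0]),rcond=None)[0];print('cab',P,D)
t=arm.trace('tape_mid','top'); 
m=t[0]['pixels'];ys,xs=np.nonzero(m);print(t[0]['score'],xs.min(),xs.max(),ys.min(),ys.max())
c=cv2.imread('pics/top0.png')[160:192,185:230]; m2=m[160:192,185:230]
c2=c.copy(); c2[m2]=[255,0,255]
cv2.imwrite('pics/tape.png',np.hstack([cv2.resize(c,None,fx=9,fy=9,interpolation=2),cv2.resize(c2,None,fx=8,fy=9,interpolation=0)]))
print('keys/cab left', atz('top',[[70,180]],0))
E
```

```text
[[489.2 211.   18. ]
 [477.1  60.1  18. ]
 [385.8  67.4  18. ]
 [398.8 218.4  18. ]] [437.7 139.2  18. ]
yaw [np.float64(-4.611896152161063), np.float64(-4.938910010125645)] 151.42289385238712 90.73487194991156
[[ 475.4 -156.3   18. ]
 [ 458.3 -396.8   18. ]
 [ 391.9 -393.1   18. ]
 [ 406.5 -151.4   18. ]] [ 433.  -274.4   18. ]
yaw [np.float64(-4.0676036348620475), np.float64(-3.455863412109715)] 241.17301415886823 69.12049300553737
cab [601.3   0.  506.5] [-0. -1. -0.]
0.9 194 221 169 184
keys/cab left [[520.9 508.    0. ]]
```

View pics/tape.png

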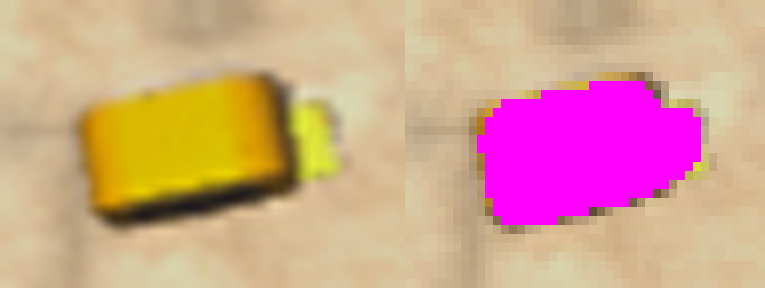

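```bash
cat > fit.py <<'E'
from h import *
from scipy.optimize import least_squares
np.set_printoptions(suppress=True,precision=1)
def cyl(prof):
    a=np.linspace(0,2*np.pi,40,endpoint=False)
    return np.vstack([np.c_[r*np.cos(a),r*np.sin(a),np.full(40,z)] for r,z in prof])
models={'spool_a_mid':cyl([(14.5,0),(14.5,45)]),'spool_b_mid':cyl([(14.5,0),(14.5,50)]),'jar_mid':cyl([(30,0),(30,85)]),
 'dropper_b_mid':cyl([(16.5,0),(16.5,62),(12,77),(6.5,77),(6.5,102)])}
bb=lambda p:np.array([p[:,0].min(),p[:,0].max(),p[:,1].min(),p[:,1].max()])
if __name__=='__main__':
  for c in ('top','scene'): arm.camera(c)
  for l,x0 in [('spool_a_mid',(540,249)),('spool_b_mid',(550,-221)),('jar_mid',(547,-62)),('dropper_b_mid',(537,-396))]:
    obs=[]
    for c in ('top','scene'):
        best=None
        for d in arm.trace(l,c):
            ys,xs=np.nonzero(d['pixels']); 
            if len(xs)<5: continue
            b=np.array([np.percentile(xs,0.5)-0.,xs.max()+0,ys.min(),ys.max()],float); b[0]=xs.min()
            b+=[-.5,.5,-.5,.5]
            e=np.abs(b-bb(proj(c,models[l]+[*x0,0]))).max()
            if best is None or e<best[0]: best=(e,b,d['score'])
        if best is not None and best[0]<8: obs.append((c,best[1])); print(l,c,'maxerr %.1f'%best[0],round(best[2],2))
        else: print(l,c,'none',best)
    for sub in ([o] for o in obs): 
        print('  ',sub[0][0],least_squares(lambda q:np.concatenate([bb(proj(c,models[l]+[*q,0]))-b for c,b in sub]),x0).x)
    r=least_squares(lambda q:np.concatenate([bb(proj(c,models[l]+[*q,0]))-b for c,b in obs]),x0)
    print('  both',r.x,r.fun)
E
python3 fit.py
python3 - <<'E'
from fit import *
# tray overlay & tape overlay, top and scene
def box(hx,hy,z,cx=0,cy=0): return np.array([[cx-hx,cy-hy,z],[cx+hx,cy-hy,z],[cx+hx,cy+hy,z],[cx-hx,cy+hy,z]],float)
def T(P,x,y,deg):
    a=np.radians(deg);R=np.array([[np.cos(a),-np.sin(a),0],[np.sin(a),np.cos(a),0],[0,0,1]]);return P@R.T+[x,y,0]
for c,n in (('top','top0'),('scene','scene0')):
    im=cv2.imread(f'pics/{n}.png'); s=6
    big=cv2.resize(im,None,fx=s,fy=s,interpolation=2)
    for P,(x,y,d) in [(box(35,122,18),(439,-271.5,-3.8)),(box(31,58,18,0,60),(439,-271.5,-3.8)),(box(31,28,18,0,-30),(439,-271.5,-3.8)),(box(31,28,18,0,-90),(439,-271.5,-3.8)),
      (box(47,77,18),(440,139.5,-4.8)),(box(43,43,18,0,30),(440,139.5,-4.8)),(box(43,28,18,0,-45),(440,139.5,-4.8)),
      (box(19,34,0,0,7),(538.5,76.3,10)),(box(19,34,62,0,7),(538.5,76.3,10))]:
        q=proj(c,T(P,x,y,d)); cv2.polylines(big,[np.int32((q+.5)*s)],True,(255,0,255),1)
    np.save(f'pics/{c}big.npy',big)
    rois={'top':[(150,165,80,70),(280,190,95,45)],'scene':[(190,200,85,95),(265,140,65,60)]}[c]
    for i,(u,v,w,h) in enumerate(rois):
        cv2.imwrite(f'pics/ov_{c}{i}.png',big[v*s:(v+h)*s,u*s:(u+w)*s])
E
```

```text
spool_a_mid top maxerr 2.4 0.66
spool_a_mid scene maxerr 2.0 0.69
   top [538.8 247.6]
   scene [541.3 249.8]
  both [540.4 249. ] [-2.4  1.5 -2.3  1.3 -0.8  1.9 -1.2  1. ]
spool_b_mid top maxerr 1.9 0.66
spool_b_mid scene maxerr 1.1 0.52
   top [ 545.7 -218.6]
   scene [ 546.3 -219.6]
  both [ 545.9 -218.8] [-0.3  0.5 -0.5  0.4 -0.   0.1 -0.3  0.6]
jar_mid top maxerr 2.3 0.86
jar_mid scene maxerr 1.2 0.66
   top [542.5 -63.1]
   scene [545.5 -62.3]
  both [544.  -62.6] [-0.4  0.  -1.2  0.2 -0.1  1.1 -0.7  0.8]
dropper_b_mid top maxerr 0.6 0.65
dropper_b_mid scene maxerr 1.6 0.48
   top [ 538.1 -395.5]
   scene [ 538.1 -389.9]
  both [ 538.6 -394.2] [-0.  -0.8  0.  -0.3  0.7  0.1 -1.5  0. ]
```

View pics/ov_top0.png

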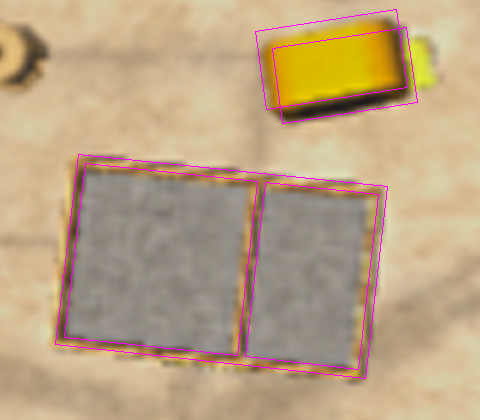

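View pics/ov_top1.png

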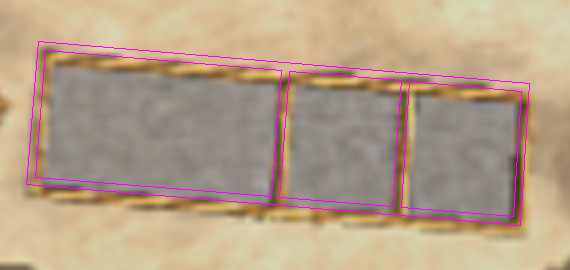

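View pics/ov_scene0.png

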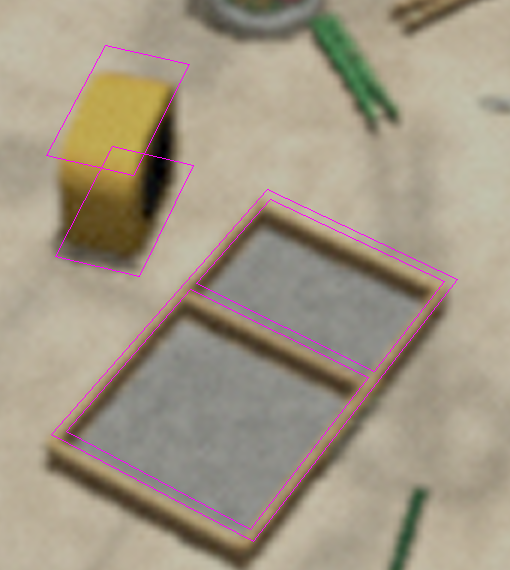

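View pics/ov_scene1.png

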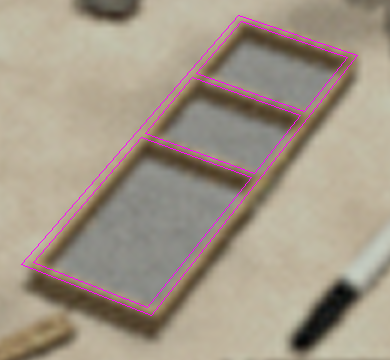

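```bash
python3 - <<'E'
from fit import *
def box(hx,hy,z,cx=0,cy=0): return np.array([[cx-hx,cy-hy,z],[cx+hx,cy-hy,z],[cx+hx,cy+hy,z],[cx-hx,cy+hy,z]],float)
def T(P,x,y,deg):
    a=np.radians(deg);R=np.array([[np.cos(a),-np.sin(a),0],[np.sin(a),np.cos(a),0],[0,0,1]]);return P@R.T+[x,y,0]
H=(435.5,-271,-3.8);B=(438.5,142,-4.8)
rows=[]
for c,n in (('top','top0'),('scene','scene0')):
    im=cv2.imread(f'pics/{n}.png'); s=6
    big=cv2.resize(im,None,fx=s,fy=s,interpolation=2)
    for P,(x,y,d) in [(box(35,122,18),H),(box(31,58,18,0,60),H),(box(31,28,18,0,-30),H),(box(31,28,18,0,-90),H),
      (box(47,77,18),B),(box(43,43,18,0,30),B),(box(43,28,18,0,-45),B),
      (box(19,34,0,0,7),(536,76.3,10)),(box(19,34,50,0,7),(536,76.3,10))]:
        q=proj(c,T(P,x,y,d)); cv2.polylines(big,[np.int32((q+.5)*s)],True,(255,0,255),1)
    rois={'top':[(150,165,80,70),(280,190,95,45)],'scene':[(190,200,85,95),(265,140,65,60)]}[c]
    a=[cv2.resize(big[v*s:(v+h)*s,u*s:(u+w)*s],(390,290)) for u,v,w,h in rois]; rows.append(np.hstack(a))
cv2.imwrite('pics/ov2.png',np.vstack(rows))
# back things
print('pot front base/edge top px',atz('top',[[190,122],[115,129],[258,121],[375,125]],0)[:,:2].tolist(),atz('top',[[190,122],[115,129],[258,121],[375,125]],100)[:,:2].tolist())
print('scene', [atz('scene',[[133,234],[150,190],[167,192],[150,185],[208,147]],z)[:,:2].round().tolist() for z in (0,80,140)])
E
```

```text
pot front base/edge top px [[705.0360504539908, 140.486968412564], [681.2616912164865, 373.1114307158871], [711.3234676068112, -66.23333569467663], [708.0301452924864, -424.7284759737364]] [[680.6126185552728, 125.73232849198499], [658.5591135058763, 341.5187857743551], [686.4449349824868, -66.0249855495247], [683.3899924890766, -398.57125135408864]]
scene [[[715.0, 175.0], [779.0, 15.0], [731.0, -1.0], [792.0, -3.0], [740.0, -245.0]], [[658.0, 228.0], [716.0, 83.0], [672.0, 69.0], [728.0, 67.0], [680.0, -152.0]], [[615.0, 267.0], [668.0, 134.0], [628.0, 121.0], [679.0, 119.0], [636.0, -82.0]]]
```

View pics/ov2.png

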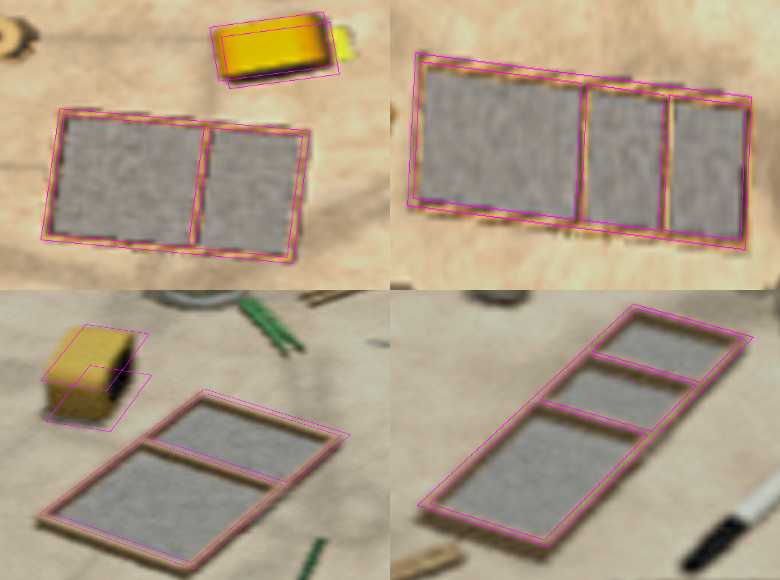

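```bash
cat >> h.py <<'E'
from scipy.spatial.transform import Rotation as Rt
def go(*pts):
    """pts: (x,y,z_grasp,phi) grasp-point targets; prints tool-frame rows (cm,deg)"""
    s=arm.sense(); w,a,b,c=s['ee_rot']; R=Rt.from_quat([a,b,c,w]).as_matrix()
    g=s['position']+164*R[:,2]; phi=np.degrees(np.arctan2(R[1,1],R[0,1]))
    print('t %.2f grasp'%s['t'],g.round(1),'phi %.1f'%phi,'w %.1f'%s['grip_width'],'F',s['ft_force'].round(1),'tilt',np.degrees(np.arccos(-R[2,2])).round(2))
    for x,y,z,f in pts:
        d=R.T@(np.array([x,y,z])-g)/10; r=-((f-phi+180)%360-180)
        print('tx %.2f ty %.2f tz %.2f roll %.1f'%(*d,r), ' dist',round(float(np.linalg.norm(d)*10)))
def tray(name,y,x=0):
    X,Y,a={'h':(435,-271.5,-3.8),'b':(438.5,142,-4.8)}[name]; a=np.radians(a)
    return X+x*np.cos(a)-y*np.sin(a), Y+x*np.sin(a)+y*np.cos(a)
E
python3 - <<'E'
from h import *
go((500,-219,140,176),(546,-219,90,176),(546,-219,36,176))
for n,y in (('h',60),('h',-30),('h',-90),('b',30),('b',-45)): print(n,y,tray(n,y))
E
```

```text
t 1.40 grasp [ 170.8 -601.2  240.7] phi 105.9 w 86.7 F [ 0.7 -1.3 -0.4] tilt 0.0
tx -42.11 ty 27.77 tz 10.07 roll -70.1  dist 514
tx -46.53 ty 26.51 tz 15.07 roll -70.1  dist 556
tx -46.53 ty 26.51 tz 20.47 roll -70.1  dist 573
h 60 (np.float64(438.976434024), np.float64(-211.631911902477))
h -30 (np.float64(433.011782988), np.float64(-301.4340440487615))
h -90 (np.float64(429.035348964), np.float64(-361.3021321462845))
b 30 (np.float64(441.0103352999695), np.float64(171.89478577748514))
b -45 (np.float64(434.7344970500458), np.float64(97.1578213337723))
```

Candidates (px in the top image):
- **Wooden spool_a:** (151,174). The blue decoy is at (130,186) and is not wanted.
- **Spool_b (white ends, dark thread):** (310,174). Nothing else looks like it.
- **Tape measure:** (206,176), with dark face and tongue. The sponge at (407,206) is not it.
- **Jar:** (256,173).
- **Dropper:** (370,179). The black-topped shakers are only at the back, scene (232,105).

The crops above confirm each choice, and the tray outlines match the pictures. I start with spool_b.

Request:
send_rows(steps=[{"tx": -42.1,"ty": 27.8,"tz": 10.0,"roll": -70.1},{"tx": -42.1,"ty": 27.8,"tz": 10.0,"roll": -70.1},{"tx": -42.1,"ty": 27.8,"tz": 10.0,"roll": -70.1},{"tx": -42.1,"ty": 27.8,"tz": 10.0,"roll": -70.1},{"tx": -42.1,"ty": 27.8,"tz": 10.0,"roll": -70.1},{"tx": -42.1,"ty": 27.8,"tz": 10.0,"roll": -70.1},{"tx": -42.1,"ty": 27.8,"tz": 10.0,"roll": -70.1},{"tx": -42.1,"ty": 27.8,"tz": 10.0,"roll": -70.1},{"tx": -42.1,"ty": 27.8,"tz": 10.0,"roll": -70.1},{"tx": -42.1,"ty": 27.8,"tz": 10.0,"roll": -70.1},{"tx": -42.1,"ty": 27.8,"tz": 10.0,"roll": -70.1},{"tx": -42.1,"ty": 27.8,"tz": 10.0,"roll": -70.1},{"tx": -42.1,"ty": 27.8,"tz": 10.0,"roll": -70.1},{"tx": -42.1,"ty": 27.8,"tz": 10.0,"roll": -70.1},{"tx": -42.1,"ty": 27.8,"tz": 10.0,"roll": -70.1}], hand=0)

```text
t: 2.9
position: [499.0, -219.8, 305.2]
ee_rot: [0.0, -0.681, 0.732, -0.0]
ft_force: [-0.8, -0.2, -0.7]
grip_width: 86.7
```

```bash
python3 - <<'E'
from h import *
go((546,-219,90,176),(546,-219,36,176))
save('w1',arm.camera('wrist')); save('s1',arm.camera('scene'))
E
```

```text
t 2.90 grasp [ 499.1 -219.8  141.2] phi 175.8 w 86.7 F [-0.8 -0.2 -0.7] tilt 0.03
tx -0.42 ty -4.67 tz 5.12 roll -0.2  dist 69
tx -0.42 ty -4.67 tz 10.52 roll -0.2  dist 115
```

View pics/s1.png

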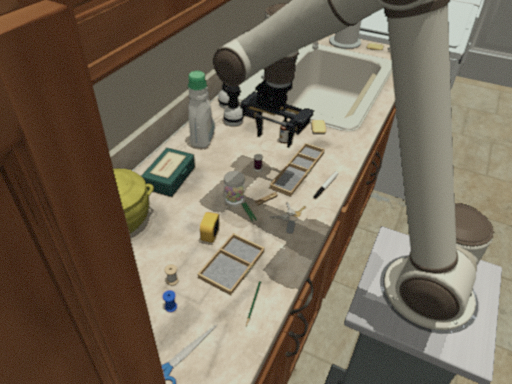

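View pics/w1.png

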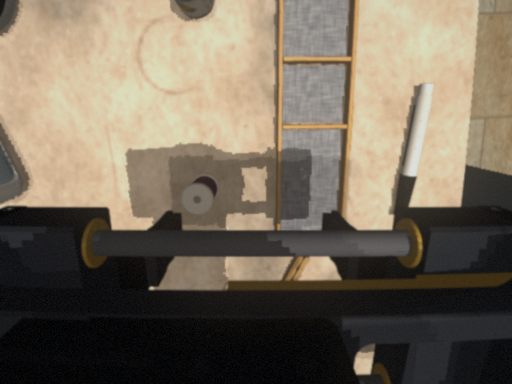

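```bash
python3 - <<'E'
from h import *
print(proj('scene',[[499,-220,z] for z in (305,350,400,450,500)]).round())
print(proj('scene',[[499,-120,z] for z in (350,400,450,500)]).round())
o,d=ray('wrist',[[200,199]]); print(o,atz('wrist',[[200,197]],50))
E
python3 - <<'E'
import cv2
im=cv2.imread('pics/s1.png'); cv2.imwrite('pics/s1c.png',cv2.resize(im[0:170,180:380],None,fx=4,fy=3.5,interpolation=2))
E
```

```text
[[279.  81.]
 [280.  65.]
 [281.  45.]
 [283.  24.]
 [284.   2.]]
[[263.  82.]
 [264.  61.]
 [265.  39.]
 [266.  16.]]
[ 495.25965107 -285.96211236  285.52073595] [[ 545.62536056 -221.49025881   50.        ]]
```

View pics/s1c.png

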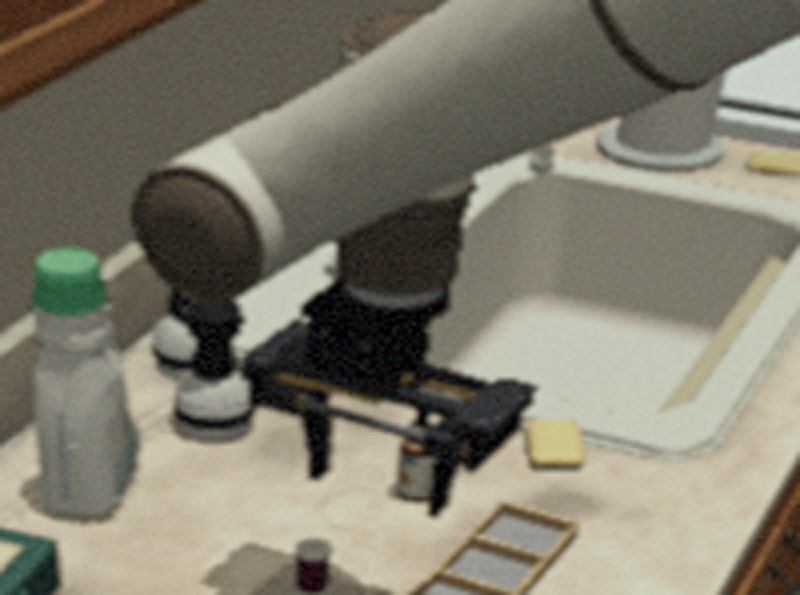

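Request:
send_rows(steps=[{"tx": -0.3,"ty": 0,"tz": 4.0},{"tx": -0.3,"ty": -2.0,"tz": 5.1},{"tx": -0.3,"ty": -4.7,"tz": 5.1},{"tx": -0.3,"ty": -4.7,"tz": 6.5},{"tx": -0.3,"ty": -4.7,"tz": 8.5},{"tx": -0.3,"ty": -4.7,"tz": 10.0},{"tx": -0.3,"ty": -4.7,"tz": 10.5},{"tx": -0.3,"ty": -4.7,"tz": 10.5},{"tx": -0.3,"ty": -4.7,"tz": 10.5}], hand=0)

```text
$.steps[0]: bad value
```

```bash
python3 - <<'E'
from h import *
go((546,-220,36,176))
save('w2',arm.camera('wrist')); save('s2',arm.camera('scene'))
E
python3 - <<'E'
import cv2,numpy as np
im=cv2.imread('pics/s2.png');w=cv2.imread('pics/w2.png'); cv2.imwrite('pics/s2c.png',np.vstack([cv2.resize(im[20:190,180:380],None,fx=2.5,fy=2,interpolation=2)[:300,:500],w[130:384,6:506]]))
E
```

```text
t 3.00 grasp [ 499.3 -219.6  141.1] phi 175.9 w 86.8 F [-0.2  0.  -0.8] tilt 0.03
tx -0.30 ty -4.66 tz 10.51 roll -0.1  dist 115
```

View pics/s2c.png

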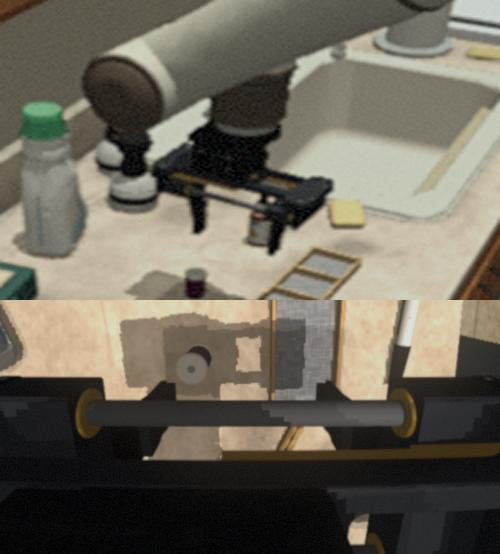

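All four fields are required in each row, so the call was refused and nothing moved. I'm resending with roll.

Request:
send_rows(steps=[{"tx": -0.3,"ty": 0,"tz": 4.0,"roll": 0},{"tx": -0.3,"ty": -2.0,"tz": 5.1,"roll": 0},{"tx": -0.3,"ty": -4.7,"tz": 5.1,"roll": 0},{"tx": -0.3,"ty": -4.7,"tz": 6.5,"roll": 0},{"tx": -0.3,"ty": -4.7,"tz": 8.5,"roll": 0},{"tx": -0.3,"ty": -4.7,"tz": 10.0,"roll": 0},{"tx": -0.3,"ty": -4.7,"tz": 10.5,"roll": 0},{"tx": -0.3,"ty": -4.7,"tz": 10.5,"roll": 0},{"tx": -0.3,"ty": -4.7,"tz": 10.5,"roll": 0}], hand=0)

```text
t: 4.0
position: [547.2, -219.2, 200.5]
ee_rot: [0.0, -0.682, 0.732, -0.001]
ft_force: [1.1, -0.5, 1.3]
grip_width: 87.2
```

```bash
python3 - <<'E'
from h import *
go((546,-220,36,176))
save('w2',arm.camera('wrist')); save('s2',arm.camera('scene'))
E
python3 - <<'E'
import cv2,numpy as np
im=cv2.imread('pics/s2.png');w=cv2.imread('pics/w2.png'); cv2.imwrite('pics/s2c.png',np.vstack([cv2.resize(im[20:190,180:380],None,fx=2.5,fy=2,interpolation=2)[:300,:500],w[130:384,6:506]]))
E
```

```text
t 4.00 grasp [ 547.4 -219.3   36.5] phi 176.0 w 87.2 F [ 1.1 -0.5  1.3] tilt 0.08
tx 0.08 ty 0.14 tz 0.05 roll -0.0  dist 2
```

View pics/s2c.png

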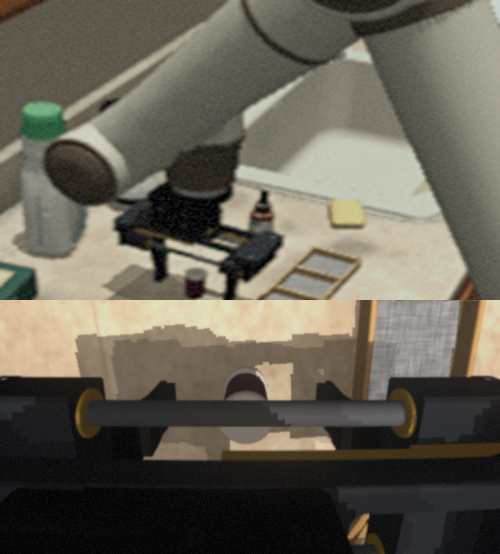

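Request:
send_rows(steps=[{"tx": 0,"ty": 0,"tz": 0,"roll": 0},{"tx": 0,"ty": 0,"tz": 0,"roll": 0},{"tx": 0,"ty": 0,"tz": 0,"roll": 0},{"tx": 0,"ty": 0,"tz": 0,"roll": 0},{"tx": 0,"ty": 0,"tz": 0,"roll": 0},{"tx": 0,"ty": 0,"tz": 0,"roll": 0},{"tx": 0,"ty": 0,"tz": 0,"roll": 0},{"tx": 0,"ty": 0,"tz": 0,"roll": 0},{"tx": 0,"ty": 0,"tz": 0,"roll": 0},{"tx": 0,"ty": 0,"tz": 0,"roll": 0}], hand=1, force=12)

```text
t: 5.1
position: [547.0, -219.0, 199.7]
ee_rot: [0.0, -0.682, 0.732, -0.0]
ft_force: [0.0, -1.6, -0.2]
grip_width: 28.4
```

```bash
python3 - <<'E'
from h import *
go((547,-220,90,176),(433,-301.5,90,176.2),(433,-301.5,41,176.2))
E
```

```text
t 5.10 grasp [ 547.  -219.    35.7] phi 176.0 w 28.4 F [ 0.  -1.6 -0.2] tilt 0.0
tx 0.10 ty -0.01 tz -5.43 roll -0.0  dist 54
tx 9.03 ty 10.79 tz -5.43 roll -0.2  dist 151
tx 9.03 ty 10.79 tz -0.53 roll -0.2  dist 141
```

Request:
send_rows(steps=[{"tx": 0,"ty": 0,"tz": -2.0,"roll": 0},{"tx": 0,"ty": 0,"tz": -5.0,"roll": 0},{"tx": 2.0,"ty": 2.5,"tz": -6.0,"roll": 0},{"tx": 5.0,"ty": 6.0,"tz": -6.0,"roll": 0},{"tx": 8.0,"ty": 9.5,"tz": -6.0,"roll": 0},{"tx": 9.0,"ty": 10.8,"tz": -6.0,"roll": 0},{"tx": 9.0,"ty": 10.8,"tz": -6.0,"roll": 0},{"tx": 9.0,"ty": 10.8,"tz": -6.0,"roll": 0},{"tx": 9.0,"ty": 10.8,"tz": -4.0,"roll": 0},{"tx": 9.0,"ty": 10.8,"tz": -2.5,"roll": 0},{"tx": 9.0,"ty": 10.8,"tz": -1.5,"roll": 0},{"tx": 9.0,"ty": 10.8,"tz": -1.5,"roll": 0}])

```text
t: 6.3
position: [433.4, -300.5, 213.3]
ee_rot: [-0.001, -0.682, 0.731, 0.001]
ft_force: [0.0, -0.2, -0.2]
grip_width: 28.6
```

```bash
python3 - <<'E'
from h import *
go((433,-301,40.5,176.2))
save('w3',arm.camera('wrist')); save('s3',arm.camera('scene'))
E
python3 - <<'E'
import cv2,numpy as np
im=cv2.imread('pics/s3.png');w=cv2.imread('pics/w3.png'); cv2.imwrite('pics/s3c.png',np.vstack([cv2.resize(im[60:190,200:400],None,fx=2.5,fy=2.5,interpolation=2)[:320,:500],w[130:384,6:506]]))
E
```

```text
t 6.30 grasp [ 432.9 -300.4   49.3] phi 176.0 w 28.6 F [ 0.  -0.2 -0.2] tilt 0.17
tx 0.06 ty -0.02 tz 0.88 roll -0.2  dist 9
```

View pics/s3c.png

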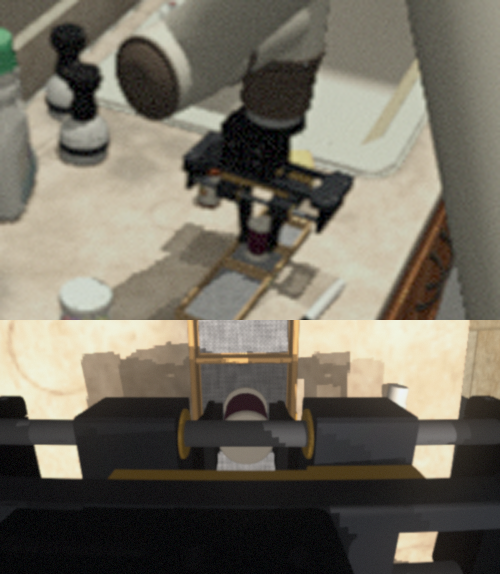

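Request:
send_rows(steps=[{"tx": 0,"ty": 0,"tz": 0.4,"roll": 0},{"tx": 0,"ty": 0,"tz": 0.8,"roll": 0},{"tx": 0,"ty": 0,"tz": 0.8,"roll": 0},{"tx": 0,"ty": 0,"tz": 0.8,"roll": 0}])

```text
t: 6.8
position: [432.8, -301.3, 206.8]
ee_rot: [0.0, -0.682, 0.732, -0.0]
ft_force: [-0.3, 0.3, -0.8]
grip_width: 28.4
```

Request:
send_rows(steps=[{"tx": 0,"ty": 0,"tz": 0,"roll": 0},{"tx": 0,"ty": 0,"tz": 0,"roll": 0},{"tx": 0,"ty": 0,"tz": 0,"roll": 0},{"tx": 0,"ty": 0,"tz": 0,"roll": 0},{"tx": 0,"ty": 0,"tz": -0.5,"roll": 0},{"tx": 0,"ty": 0,"tz": -2.0,"roll": 0},{"tx": 0,"ty": 0,"tz": -4.0,"roll": 0},{"tx": 0,"ty": 0,"tz": -7.0,"roll": 0},{"tx": 0,"ty": 0,"tz": -7.0,"roll": 0}], hand=0.45)

```text
t: 7.7
position: [434.2, -301.8, 281.1]
ee_rot: [0.002, -0.682, 0.731, -0.004]
ft_force: [0.9, 0.8, -0.4]
grip_width: 47.9
```

```bash
python3 - <<'E'
from h import *
go((480,77,110,190),(536,77,100,190),(536,77,38,190))
save('w4',arm.camera('wrist')); save('s4',arm.camera('scene'))
E
python3 - <<'E'
import cv2,numpy as np
im=cv2.imread('pics/s4.png');w=cv2.imread('pics/w4.png'); cv2.imwrite('pics/s4c.png',np.vstack([cv2.resize(im[60:190,200:400],None,fx=2.5,fy=2.5,interpolation=2)[:320,:500],w[130:384,6:506]]))
E
```

```text
t 7.70 grasp [ 435.5 -302.4  117.1] phi 176.0 w 47.9 F [ 0.9  0.8 -0.4] tilt 0.52
tx -38.16 ty -1.80 tz 0.60 roll -14.0  dist 382
tx -38.55 ty -7.38 tz 1.65 roll -14.0  dist 393
tx -38.57 ty -7.33 tz 7.84 roll -14.0  dist 400
```

View pics/s4c.png

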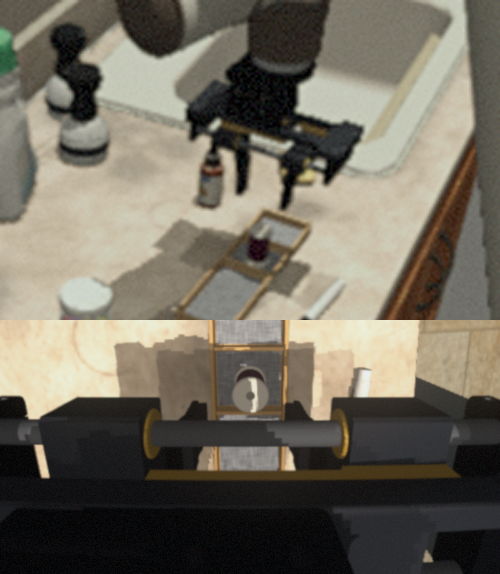

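Request:
send_rows(steps=[{"tx": -38.2,"ty": -1.8,"tz": 0,"roll": -14},{"tx": -38.2,"ty": -1.8,"tz": 0,"roll": -14},{"tx": -38.2,"ty": -1.8,"tz": 0,"roll": -14},{"tx": -38.2,"ty": -1.8,"tz": 0,"roll": -14},{"tx": -38.2,"ty": -1.8,"tz": 0,"roll": -14},{"tx": -38.2,"ty": -1.8,"tz": 0,"roll": -14},{"tx": -38.2,"ty": -1.8,"tz": 0,"roll": -14},{"tx": -38.2,"ty": -1.8,"tz": 0,"roll": -14},{"tx": -38.2,"ty": -1.8,"tz": 0,"roll": -14},{"tx": -38.2,"ty": -1.8,"tz": 0,"roll": -14},{"tx": -38.2,"ty": -1.8,"tz": 0,"roll": -14}], hand=0)

```text
t: 8.9
position: [477.2, 77.8, 276.0]
ee_rot: [0.001, 0.766, -0.643, -0.0]
ft_force: [-0.2, -0.1, -0.2]
grip_width: 86.9
```

```bash
python3 - <<'E'
from fit import *
go((536,77,100,190),(536,77,38,190))
save('w5',arm.camera('wrist'));arm.camera('top');save('s5',arm.camera('scene'))
for c in ('wrist','scene','top'): print([(d['xyz'].round(1) if hasattr(d['xyz'],'round') else d['xyz'],round(d['score'],2)) for d in arm.pinpoint('tape_mid',c)][:2])
E
```

```text
t 8.90 grasp [476.9  77.7 112. ] phi -170.1 w 86.9 F [-0.2 -0.1 -0.2] tilt 0.12
tx 1.08 ty -5.81 tz 1.19 roll -0.1  dist 60
tx 1.08 ty -5.83 tz 7.39 roll -0.1  dist 95
[([539.3, 79.3, 26.5], 0.65)]
[([541.2, 77.5, 30.6], 0.94)]
[([541.2, 78.1, 28.0], 0.45)]
```

View pics/w5.png

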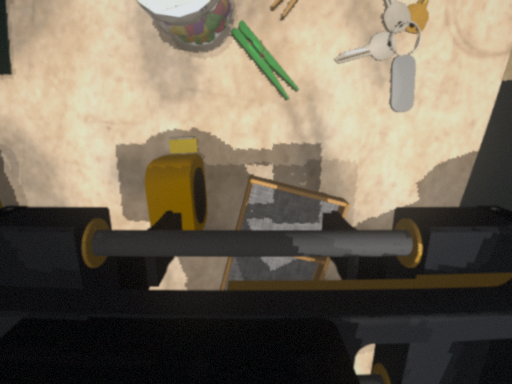

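View pics/s5.png

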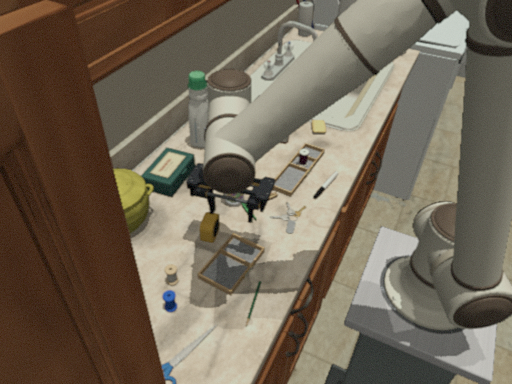

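Request:
send_rows(steps=[{"tx": 0.55,"ty": -2.0,"tz": 0.8,"roll": 0},{"tx": 0.55,"ty": -5.0,"tz": 1.2,"roll": 0},{"tx": 0.55,"ty": -6.25,"tz": 1.2,"roll": 0},{"tx": 0.55,"ty": -6.25,"tz": 2.0,"roll": 0},{"tx": 0.55,"ty": -6.25,"tz": 4.0,"roll": 0},{"tx": 0.55,"ty": -6.25,"tz": 6.0,"roll": 0},{"tx": 0.55,"ty": -6.25,"tz": 7.4,"roll": 0},{"tx": 0.55,"ty": -6.25,"tz": 7.4,"roll": 0},{"tx": 0.55,"ty": -6.25,"tz": 7.4,"roll": 0}], hand=0)

```text
t: 10.1
position: [539.7, 83.7, 202.7]
ee_rot: [0.0, 0.766, -0.643, -0.0]
ft_force: [-0.2, 0.2, 1.1]
grip_width: 86.9
```

```bash
python3 - <<'E'
from h import *
go((539.5,83,38,190))
save('w6',arm.camera('wrist'))
E
```

```text
t 10.10 grasp [539.6  83.7  38.7] phi -170.0 w 86.9 F [-0.2  0.2  1.1] tilt 0.05
tx 0.06 ty 0.02 tz 0.07 roll -0.0  dist 1
```

View pics/w6.png

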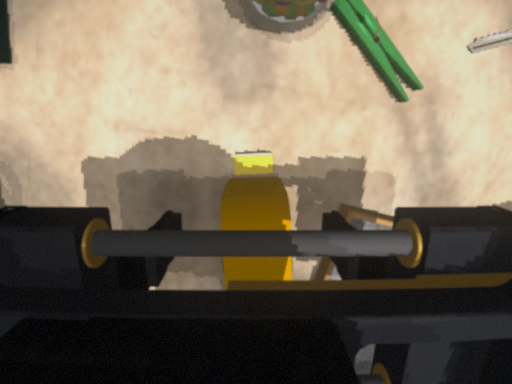

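The tape is centred between the fingers (px 256) and square to them. I'm closing.

Request:
send_rows(steps=[{"tx": 0,"ty": 0,"tz": 0,"roll": 0},{"tx": 0,"ty": 0,"tz": 0,"roll": 0},{"tx": 0,"ty": 0,"tz": 0,"roll": 0},{"tx": 0,"ty": 0,"tz": 0,"roll": 0},{"tx": 0,"ty": 0,"tz": 0,"roll": 0},{"tx": 0,"ty": 0,"tz": 0,"roll": 0},{"tx": 0,"ty": 0,"tz": 0,"roll": 0},{"tx": 0,"ty": 0,"tz": 0,"roll": 0},{"tx": 0,"ty": 0,"tz": 0,"roll": 0},{"tx": 0,"ty": 0,"tz": 0,"roll": 0}], hand=1, force=25)

```text
t: 11.15
position: [539.7, 83.8, 202.6]
ee_rot: [0.001, 0.766, -0.643, -0.0]
ft_force: [-2.5, -1.1, 1.8]
grip_width: 32.9
```

```bash
python3 - <<'E'
from h import *
x,y=tray('h',65.5)
go((x+10,83,110,176.2),(x,y,110,176.2),(x,y,43,176.2))
E
```

```text
t 11.15 grasp [539.5  83.7  38.6] phi -170.0 w 32.9 F [-2.5 -1.1  1.8] tilt 0.1
tx -1.49 ty 8.90 tz -7.12 roll 13.8  dist 115
tx 26.82 ty 14.88 tz -7.10 roll 13.8  dist 315
tx 26.82 ty 14.87 tz -0.40 roll 13.8  dist 307
```

Request:
send_rows(steps=[{"tx": 0,"ty": 0,"tz": -1.0,"roll": 0},{"tx": 0,"ty": 0,"tz": -3.0,"roll": 0},{"tx": 0,"ty": 0,"tz": -6.0,"roll": 0},{"tx": -0.3,"ty": 2.0,"tz": -7.1,"roll": 3},{"tx": -1.0,"ty": 5.5,"tz": -7.1,"roll": 8},{"tx": -1.5,"ty": 8.9,"tz": -7.1,"roll": 13.8},{"tx": -1.5,"ty": 8.9,"tz": -7.1,"roll": 13.8}])

```text
t: 11.85
position: [446.1, 82.2, 273.9]
ee_rot: [-0.001, -0.683, 0.731, 0.001]
ft_force: [-0.2, -0.5, -1.6]
grip_width: 33.2
```

```bash
python3 - <<'E'
from h import *
x,y=tray('h',65.5)
go((x,y,110,176.2),(x,y,43,176.2))
save('w7',arm.camera('wrist'));save('s7',arm.camera('scene'))
E
python3 - <<'E'
import cv2,numpy as np
im=cv2.imread('pics/s7.png');w=cv2.imread('pics/w7.png'); cv2.imwrite('pics/s7c.png',np.vstack([cv2.resize(im[130:260,150:350],None,fx=2.5,fy=2.5,interpolation=2)[:320,:500],w[130:384,6:506]]))
E
```

```text
t 11.85 grasp [445.6  82.2 109.9] phi 176.1 w 33.2 F [-0.2 -0.5 -1.6] tilt 0.18
tx 28.81 ty -1.35 tz -0.00 roll -0.1  dist 288
tx 28.80 ty -1.37 tz 6.70 roll -0.1  dist 296
```

View pics/s7c.png

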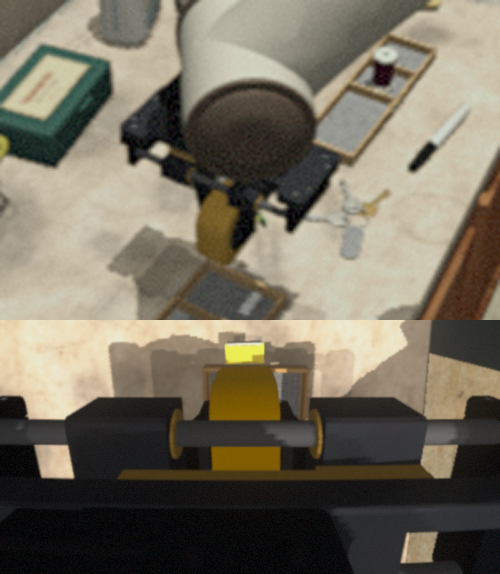

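Request:
send_rows(steps=[{"tx": 3.0,"ty": -0.2,"tz": 0,"roll": 0},{"tx": 7.0,"ty": -0.4,"tz": 0,"roll": 0},{"tx": 11.0,"ty": -0.6,"tz": 0,"roll": 0},{"tx": 15.0,"ty": -0.8,"tz": 0,"roll": 0},{"tx": 19.0,"ty": -1.0,"tz": 0,"roll": 0},{"tx": 23.0,"ty": -1.2,"tz": 0,"roll": 0},{"tx": 26.5,"ty": -1.3,"tz": 0,"roll": 0},{"tx": 28.8,"ty": -1.35,"tz": 0,"roll": 0},{"tx": 28.8,"ty": -1.35,"tz": 2.0,"roll": 0},{"tx": 28.8,"ty": -1.35,"tz": 4.5,"roll": 0},{"tx": 28.8,"ty": -1.35,"tz": 5.7,"roll": 0},{"tx": 28.8,"ty": -1.35,"tz": 5.7,"roll": 0}])

```text
t: 13.15
position: [444.7, -205.5, 215.1]
ee_rot: [-0.001, -0.683, 0.731, 0.001]
ft_force: [-0.1, 0.7, -1.3]
grip_width: 32.8
```

```bash
python3 - <<'E'
from h import *
x,y=tray('h',65.5)
go((x,y,43,176.2))
save('w8',arm.camera('wrist'));save('s8',arm.camera('scene'))
E
python3 - <<'E'
import cv2,numpy as np
im=cv2.imread('pics/s8.png');w=cv2.imread('pics/w8.png'); cv2.imwrite('pics/s8c.png',np.vstack([cv2.resize(im[90:220,200:400],None,fx=2.5,fy=2.5,interpolation=2)[:320,:500],w[130:384,6:506]]))
E
```

```text
t 13.15 grasp [ 444.3 -205.4   51.1] phi 176.1 w 32.8 F [-0.1  0.7 -1.3] tilt 0.16
tx 0.11 ty 0.48 tz 0.81 roll -0.1  dist 10
```

View pics/s8c.png

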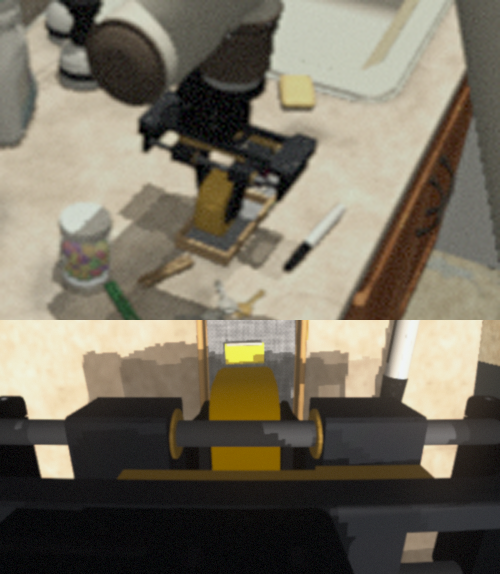

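Request:
send_rows(steps=[{"tx": 0.1,"ty": 0.5,"tz": 0,"roll": 0},{"tx": 0.1,"ty": 0.5,"tz": 0.4,"roll": 0},{"tx": 0.1,"ty": 0.5,"tz": 0.8,"roll": 0},{"tx": 0.1,"ty": 0.5,"tz": 0.8,"roll": 0},{"tx": 0.1,"ty": 0.5,"tz": 0.8,"roll": 0}])

```text
t: 13.75
position: [439.2, -205.5, 208.8]
ee_rot: [-0.0, -0.683, 0.73, -0.0]
ft_force: [-0.1, -0.6, -1.2]
grip_width: 33.2
```

```bash
python3 - <<'E'
from h import *
x,y=tray('h',65.5)
go((x,y,43,176.2))
save('w9',arm.camera('wrist'))
E
```

```text
t 13.75 grasp [ 439.2 -205.6   44.8] phi 176.2 w 33.2 F [-0.1 -0.6 -1.2] tilt 0.01
tx 0.06 ty -0.02 tz 0.18 roll -0.0  dist 2
```

View pics/w9.png

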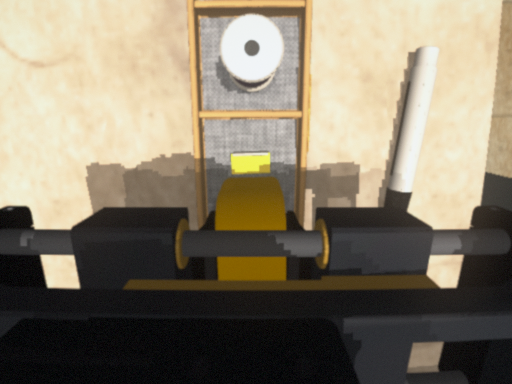

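Request:
send_rows(steps=[{"tx": 0,"ty": 0,"tz": 0.2,"roll": 0},{"tx": 0,"ty": 0,"tz": 0.2,"roll": 0},{"tx": 0,"ty": 0,"tz": 0.2,"roll": 0}])

```text
t: 14.1
position: [439.1, -205.6, 206.7]
ee_rot: [-0.0, -0.683, 0.73, 0.0]
ft_force: [0.4, 1.2, -2.4]
grip_width: 33.4
```

Request:
send_rows(steps=[{"tx": 0,"ty": 0,"tz": 0,"roll": 0},{"tx": 0,"ty": 0,"tz": 0,"roll": 0},{"tx": 0,"ty": 0,"tz": 0,"roll": 0},{"tx": 0,"ty": 0,"tz": 0,"roll": 0},{"tx": 0,"ty": 0,"tz": -0.5,"roll": 0},{"tx": 0,"ty": 0,"tz": -2.0,"roll": 0},{"tx": 0,"ty": 0,"tz": -4.5,"roll": 0},{"tx": 0,"ty": 0,"tz": -8.0,"roll": 0},{"tx": 0,"ty": 0,"tz": -9.0,"roll": 0},{"tx": 0,"ty": 0,"tz": -9.0,"roll": 0},{"tx": 0,"ty": 0,"tz": -9.0,"roll": 0}], hand=0.35)

```text
t: 15.2
position: [438.5, -205.4, 296.1]
ee_rot: [-0.0, -0.683, 0.731, 0.001]
ft_force: [0.1, -0.4, 0.1]
grip_width: 56.8
```

```bash
python3 - <<'E'
from h import *
go((445,-394,135,176.2),(538,-394,120,176.2),(538,-394,55,176.2))
save('w10',arm.camera('wrist'))
E
```

```text
t 15.20 grasp [ 438.3 -205.3  132.1] phi 176.1 w 56.8 F [ 0.1 -0.4  0.1] tilt 0.07
tx 18.78 ty -1.94 tz -0.30 roll -0.1  dist 189
tx 18.15 ty -11.22 tz 1.19 roll -0.1  dist 214
tx 18.15 ty -11.22 tz 7.69 roll -0.1  dist 227
```

View pics/w10.png

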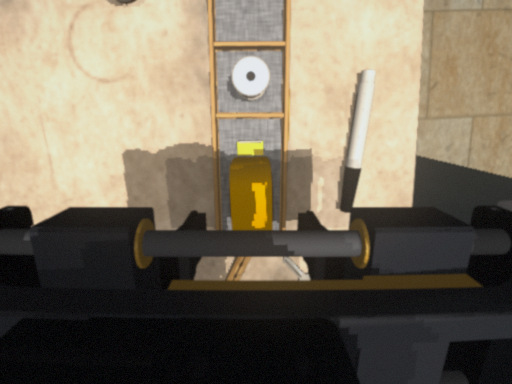

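Request:
send_rows(steps=[{"tx": 4.0,"ty": -1.5,"tz": 0.5,"roll": 0},{"tx": 8.0,"ty": -4.0,"tz": 1.0,"roll": 0},{"tx": 11.8,"ty": -7.0,"tz": 1.0,"roll": 0},{"tx": 11.8,"ty": -9.0,"tz": 1.0,"roll": 0},{"tx": 11.8,"ty": -9.0,"tz": 1.0,"roll": 0},{"tx": 11.8,"ty": -9.0,"tz": 1.0,"roll": 0}], hand=0)

```text
t: 15.85
position: [520.4, -329.1, 284.5]
ee_rot: [-0.001, -0.683, 0.731, 0.002]
ft_force: [0.1, 1.1, 0.3]
grip_width: 85.9
```

```bash
python3 - <<'E'
from fit import *
go((538,-394,118,176.2),(538,-394,55,176.2))
save('w11',arm.camera('wrist'));arm.camera('scene')
for c in ('wrist','scene'): print([(np.round(d['xyz'],1),round(d['score'],2)) for d in arm.pinpoint('dropper_b_mid',c)][:2])
E
```

```text
t 15.85 grasp [ 519.7 -328.8  120.5] phi 176.1 w 85.9 F [0.1 1.1 0.3] tilt 0.27
tx 6.39 ty -2.26 tz 0.23 roll -0.1  dist 68
tx 6.40 ty -2.29 tz 6.53 roll -0.1  dist 94
[(array([ 539.3, -397.3,   51.9]), 0.82)]
[(array([ 538.9, -395.7,   51.4]), 0.7)]
```

View pics/w11.png

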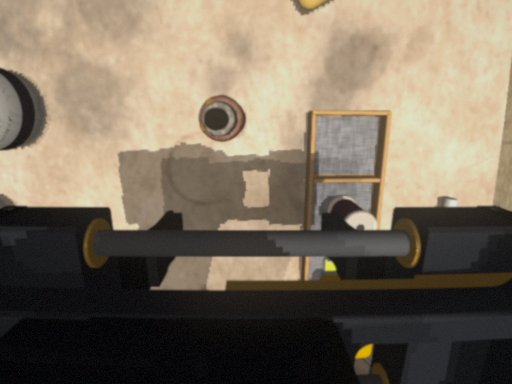

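```bash
python3 - <<'E'
from fit import *
for z in (0,50,100): print(z,atz('wrist',[[38,110],[215,118],[30,70]],z)[:,:2].round().tolist())
go((539,-396,115,176.2),(539,-396,55.5,176.2))
E
```

```text
0 [[718.0, -417.0], [550.0, -397.0], [718.0, -454.0]]
50 [[681.0, -413.0], [544.0, -396.0], [680.0, -443.0]]
100 [[643.0, -409.0], [538.0, -396.0], [643.0, -432.0]]
t 16.05 grasp [ 520.1 -328.6  122.7] phi 176.2 w 86.7 F [-0.2  0.2  0.3] tilt 0.06
tx 6.60 ty -2.33 tz 0.76 roll -0.0  dist 70
tx 6.60 ty -2.34 tz 6.71 roll -0.0  dist 97
```

Request:
send_rows(steps=[{"tx": 3.0,"ty": -1.0,"tz": 0.4,"roll": 0},{"tx": 6.0,"ty": -2.3,"tz": 0.7,"roll": 0},{"tx": 6.6,"ty": -2.3,"tz": 0.7,"roll": 0},{"tx": 6.6,"ty": -2.3,"tz": 1.0,"roll": 0},{"tx": 6.6,"ty": -2.3,"tz": 3.0,"roll": 0},{"tx": 6.6,"ty": -2.3,"tz": 5.0,"roll": 0},{"tx": 6.6,"ty": -2.3,"tz": 6.2,"roll": 0},{"tx": 6.6,"ty": -2.3,"tz": 6.7,"roll": 0},{"tx": 6.6,"ty": -2.3,"tz": 6.7,"roll": 0},{"tx": 6.6,"ty": -2.3,"tz": 6.7,"roll": 0}], hand=0)

```text
t: 17.05
position: [539.9, -396.6, 220.7]
ee_rot: [0.0, -0.683, 0.73, -0.001]
ft_force: [-0.3, -0.7, -0.3]
grip_width: 87.0
```

```bash
python3 - <<'E'
from fit import *
go((539,-396,55.5,176.2))
save('w12',arm.camera('wrist'));save('s12',arm.camera('scene'))
E
python3 - <<'E'
import cv2,numpy as np
im=cv2.imread('pics/s12.png');w=cv2.imread('pics/w12.png'); cv2.imwrite('pics/s12c.png',np.vstack([cv2.resize(im[60:190,200:400],None,fx=2.5,fy=2.5,interpolation=2)[:320,:500],w[100:354,6:506]]))
E
```

```text
t 17.05 grasp [ 540.1 -396.8   56.7] phi 176.2 w 87.0 F [-0.3 -0.7 -0.3] tilt 0.09
tx -0.07 ty 0.11 tz 0.12 roll -0.0  dist 2
```

View pics/s12c.png

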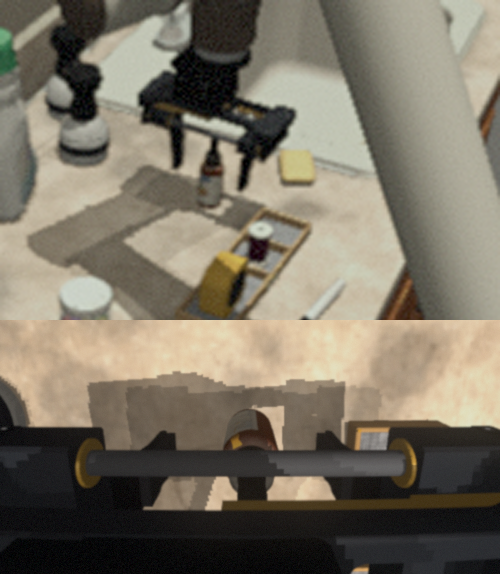

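The bottle stands centred between the fingers (wrist px about (256,235)). I'm closing with modest force.

Request:
send_rows(steps=[{"tx": 0,"ty": 0,"tz": 0.1,"roll": 0},{"tx": 0,"ty": 0,"tz": 0.1,"roll": 0},{"tx": 0,"ty": 0,"tz": 0.1,"roll": 0},{"tx": 0,"ty": 0,"tz": 0.1,"roll": 0},{"tx": 0,"ty": 0,"tz": 0.1,"roll": 0},{"tx": 0,"ty": 0,"tz": 0.1,"roll": 0},{"tx": 0,"ty": 0,"tz": 0.1,"roll": 0},{"tx": 0,"ty": 0,"tz": 0.1,"roll": 0},{"tx": 0,"ty": 0,"tz": 0.1,"roll": 0},{"tx": 0,"ty": 0,"tz": 0.1,"roll": 0}], hand=1, force=15)

```text
t: 18.15
position: [539.4, -396.7, 218.7]
ee_rot: [-0.0, -0.683, 0.73, 0.0]
ft_force: [-1.0, -0.5, -0.6]
grip_width: 32.0
```

```bash
python3 - <<'E'
from h import *
x,y=tray('h',-90); print(x,y)
go((539,-396,95,176.2),(x,y,95,176.2),(x,y,60,176.2))
save('w13',arm.camera('wrist'))
E
```

```text
429.035348964 -361.3021321462845
t 18.15 grasp [ 539.4 -396.7   54.7] phi 176.2 w 32.0 F [-1.  -0.5 -0.6] tilt 0.02
tx -0.07 ty 0.04 tz -4.03 roll -0.0  dist 40
tx -2.79 ty 11.25 tz -4.03 roll -0.0  dist 123
tx -2.79 ty 11.25 tz -0.53 roll -0.0  dist 116
```

View pics/w13.png

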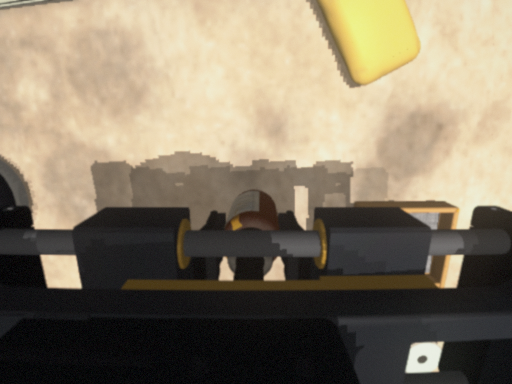

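Request:
send_rows(steps=[{"tx": 0,"ty": 0,"tz": -1.5,"roll": 0},{"tx": 0,"ty": 0,"tz": -4.0,"roll": 0},{"tx": -0.5,"ty": 2.0,"tz": -4.0,"roll": 0},{"tx": -1.2,"ty": 5.0,"tz": -4.0,"roll": 0},{"tx": -2.0,"ty": 8.0,"tz": -4.0,"roll": 0},{"tx": -2.6,"ty": 10.5,"tz": -4.0,"roll": 0},{"tx": -2.8,"ty": 11.25,"tz": -4.0,"roll": 0},{"tx": -2.8,"ty": 11.25,"tz": -4.0,"roll": 0},{"tx": -2.8,"ty": 11.25,"tz": -2.5,"roll": 0},{"tx": -2.8,"ty": 11.25,"tz": -1.5,"roll": 0},{"tx": -2.8,"ty": 11.25,"tz": -1.3,"roll": 0},{"tx": -2.8,"ty": 11.25,"tz": -1.3,"roll": 0},{"tx": -2.8,"ty": 11.25,"tz": -1.3,"roll": 0}])

```text
t: 19.5
position: [429.7, -361.5, 231.9]
ee_rot: [0.0, -0.683, 0.73, -0.0]
ft_force: [1.0, 0.0, -1.1]
grip_width: 32.1
```

```bash
python3 - <<'E'
from h import *
x,y=tray('h',-90)
go((x,y,58.9,176.2))
save('w14',arm.camera('wrist'));save('s14',arm.camera('scene'))
E
python3 - <<'E'
import cv2,numpy as np
im=cv2.imread('pics/s14.png');w=cv2.imread('pics/w14.png'); cv2.imwrite('pics/s14c.png',np.vstack([cv2.resize(im[60:190,200:400],None,fx=2.5,fy=2.5,interpolation=2)[:320,:500],w[100:354,6:506]]))
E
```

```text
t 19.50 grasp [ 429.8 -361.5   67.9] phi 176.2 w 32.1 F [ 1.   0.  -1.1] tilt 0.03
tx -0.02 ty 0.07 tz 0.90 roll -0.0  dist 9
```

View pics/s14c.png

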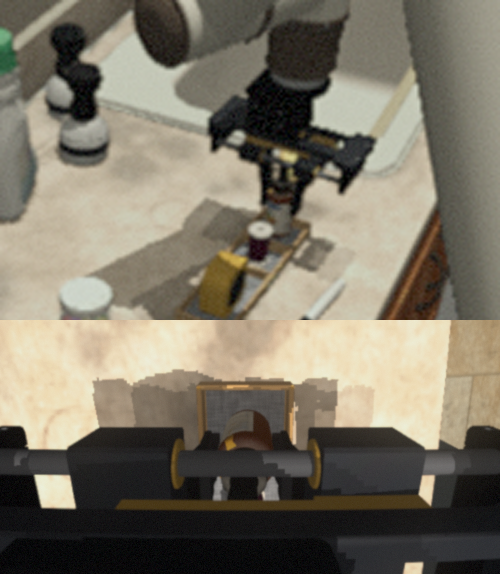

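Request:
send_rows(steps=[{"tx": 0,"ty": 0.1,"tz": 0.5,"roll": 0},{"tx": 0,"ty": 0.1,"tz": 0.9,"roll": 0},{"tx": 0,"ty": 0.1,"tz": 0.9,"roll": 0},{"tx": 0,"ty": 0.1,"tz": 0.9,"roll": 0}])

```text
t: 20.0
position: [428.1, -361.2, 222.6]
ee_rot: [-0.0, -0.683, 0.73, 0.0]
ft_force: [0.8, -0.1, -0.1]
grip_width: 31.6
```

Request:
send_rows(steps=[{"tx": 0,"ty": 0,"tz": 0,"roll": 0},{"tx": 0,"ty": 0,"tz": 0,"roll": 0},{"tx": 0,"ty": 0,"tz": 0,"roll": 0},{"tx": 0,"ty": 0,"tz": 0,"roll": 0},{"tx": 0,"ty": 0,"tz": -0.5,"roll": 0},{"tx": 0,"ty": 0,"tz": -2.0,"roll": 0},{"tx": 0,"ty": 0,"tz": -4.5,"roll": 0},{"tx": 0,"ty": 0,"tz": -7.5,"roll": 0},{"tx": 0,"ty": 0,"tz": -7.5,"roll": 0},{"tx": 0,"ty": 0,"tz": -7.5,"roll": 0}], hand=0.35)

```text
t: 21.0
position: [428.1, -361.1, 298.7]
ee_rot: [0.001, -0.683, 0.73, -0.001]
ft_force: [0.3, -0.8, -0.7]
grip_width: 56.7
```

```bash
python3 - <<'E'
from h import *
go((450,249,125,175.2),(540,249,95,175.2),(540,249,35,175.2))
save('w15',arm.camera('wrist'));save('s15',arm.camera('scene'))
E
python3 - <<'E'
import cv2,numpy as np
im=cv2.imread('pics/s15.png');w=cv2.imread('pics/w15.png'); cv2.imwrite('pics/s15c.png',np.vstack([cv2.resize(im[60:190,200:400],None,fx=2.5,fy=2.5,interpolation=2)[:320,:500],w[100:354,6:506]]))
E
```

```text
t 21.00 grasp [ 428.4 -361.2  134.7] phi 176.1 w 56.7 F [ 0.3 -0.8 -0.7] tilt 0.12
tx -61.03 ty 1.95 tz 0.94 roll 0.9  dist 611
tx -61.64 ty -7.02 tz 3.96 roll 0.9  dist 622
tx -61.64 ty -7.01 tz 9.96 roll 0.9  dist 628
```

View pics/s15c.png

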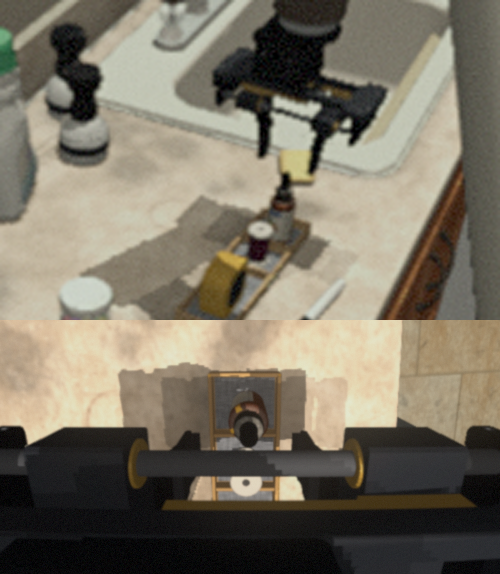

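Request:
send_rows(steps=[{"tx": -61,"ty": 2.0,"tz": 0.9,"roll": 0.9},{"tx": -61,"ty": 2.0,"tz": 0.9,"roll": 0.9},{"tx": -61,"ty": 2.0,"tz": 0.9,"roll": 0.9},{"tx": -61,"ty": 2.0,"tz": 0.9,"roll": 0.9},{"tx": -61,"ty": 2.0,"tz": 0.9,"roll": 0.9},{"tx": -61,"ty": 2.0,"tz": 0.9,"roll": 0.9},{"tx": -61,"ty": 2.0,"tz": 0.9,"roll": 0.9},{"tx": -61,"ty": 2.0,"tz": 0.9,"roll": 0.9},{"tx": -61,"ty": 2.0,"tz": 0.9,"roll": 0.9},{"tx": -61,"ty": 2.0,"tz": 0.9,"roll": 0.9},{"tx": -61,"ty": 2.0,"tz": 0.9,"roll": 0.9},{"tx": -61,"ty": 2.0,"tz": 0.9,"roll": 0.9},{"tx": -61,"ty": 2.0,"tz": 0.9,"roll": 0.9},{"tx": -61,"ty": 2.0,"tz": 0.9,"roll": 0.9},{"tx": -61,"ty": 2.0,"tz": 0.9,"roll": 0.9},{"tx": -61,"ty": 2.0,"tz": 0.9,"roll": 0.9}], hand=0)

```text
t: 22.7
position: [448.8, 247.2, 288.3]
ee_rot: [-0.001, -0.677, 0.736, 0.0]
ft_force: [0.2, 0.0, -0.1]
grip_width: 87.0
```

```bash
python3 - <<'E'
from h import *
go((540,249,95,175.2),(540,249,35,175.2))
save('t16',arm.camera('top'));save('s16',arm.camera('scene'))
E
```

```text
t 22.70 grasp [448.6 247.1 124.3] phi 175.2 w 87.0 F [ 0.2  0.  -0.1] tilt 0.1
tx -0.97 ty -9.09 tz 2.92 roll -0.0  dist 96
tx -0.98 ty -9.10 tz 8.92 roll -0.0  dist 128
```

View pics/s16.png

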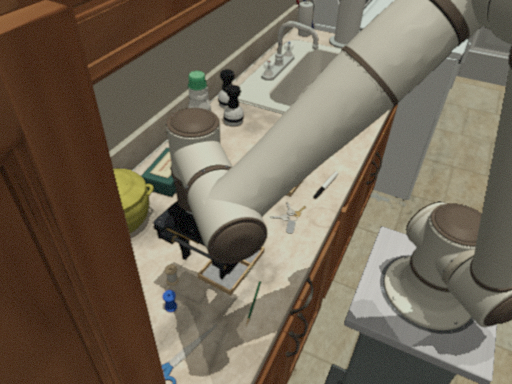

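View pics/t16.png

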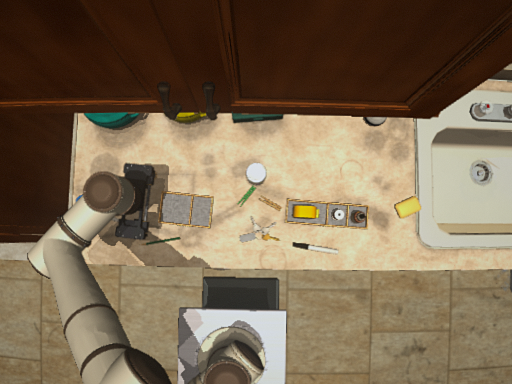

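```bash
python3 - <<'E'
from h import *
print(arm.sense()['joint_pos'].round(2))
for z in (0,300,400,500,600): print(z,atz('top',[[72,240],[50,237],[45,255],[30,255],[100,192]],z)[:,:2].round().tolist())
im=cv2.imread('pics/t16.png'); cv2.imwrite('pics/t16c.png',cv2.resize(im[130:300,0:200],None,fx=4,fy=3.5,interpolation=2))
E
```

```text
[ 0.82  0.32 -0.42 -0.   -0.83 -0.91]
0 [[337.0, 492.0], [344.0, 564.0], [288.0, 579.0], [286.0, 629.0], [486.0, 409.0]]
300 [[344.0, 371.0], [349.0, 428.0], [305.0, 439.0], [304.0, 479.0], [460.0, 307.0]]
400 [[346.0, 331.0], [351.0, 383.0], [311.0, 393.0], [310.0, 429.0], [452.0, 273.0]]
500 [[348.0, 291.0], [353.0, 337.0], [317.0, 346.0], [315.0, 378.0], [443.0, 238.0]]
600 [[351.0, 251.0], [354.0, 292.0], [323.0, 300.0], [321.0, 328.0], [434.0, 204.0]]
```

View pics/t16c.png

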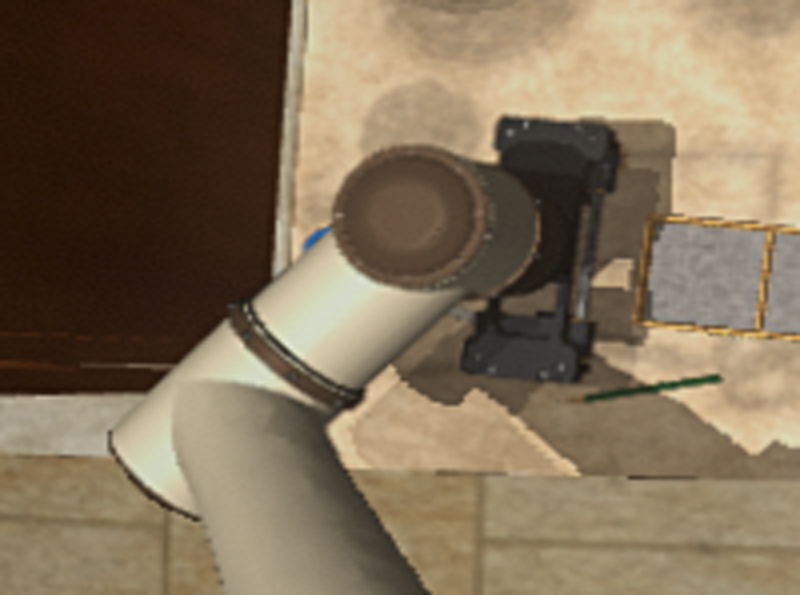

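Request:
send_rows(steps=[{"tx": -0.5,"ty": -2.0,"tz": 1.5,"roll": 0},{"tx": -1.0,"ty": -5.0,"tz": 2.9,"roll": 0},{"tx": -1.0,"ty": -8.0,"tz": 2.9,"roll": 0},{"tx": -1.0,"ty": -9.1,"tz": 2.9,"roll": 0},{"tx": -1.0,"ty": -9.1,"tz": 2.9,"roll": 0},{"tx": -1.0,"ty": -9.1,"tz": 2.9,"roll": 0}], hand=0)

```text
t: 23.4
position: [539.9, 250.4, 259.8]
ee_rot: [-0.0, -0.677, 0.736, 0.0]
ft_force: [-0.8, -0.2, -0.4]
grip_width: 87.0
```

```bash
python3 - <<'E'
from h import *
go((540,249,35,175.2))
save('t17',arm.camera('top'));save('s17',arm.camera('scene'));save('w17',arm.camera('wrist'))
a=cv2.imread('pics/t17.png');b=cv2.imread('pics/s17.png');w=cv2.imread('pics/w17.png')
cv2.imwrite('pics/c17.png',np.vstack([np.hstack([cv2.resize(a[130:290,0:200],(400,320)),cv2.resize(b[190:350,120:320],(400,320))]),cv2.resize(w[100:],(800,270))]))
E
```

```text
t 23.40 grasp [539.8 250.4  95.8] phi 175.2 w 87.0 F [-0.8 -0.2 -0.4] tilt 0.06
tx 0.13 ty -0.04 tz 6.08 roll -0.0  dist 61
```

View pics/c17.png

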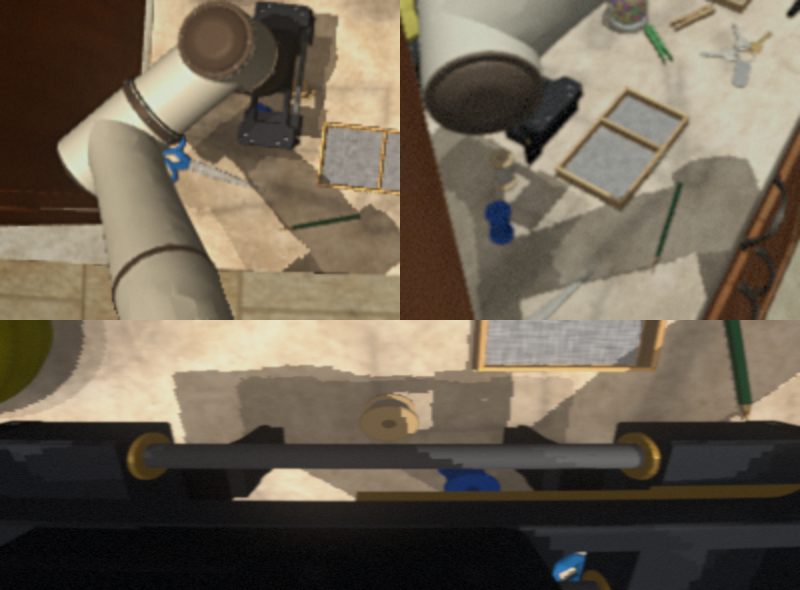

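```bash
python3 - <<'E'
from h import *
go((540,249,35,175.2))
print(atz('wrist',[[249,202]],45),[atz('wrist',[[35,130]],z)[:,:2].round() for z in(30,80,120)])
E
```

```text
t 23.55 grasp [539.6 251.1  96.2] phi 175.3 w 86.9 F [ 1.3 -0.1 -0.1] tilt 0.01
tx 0.21 ty -0.06 tz 6.12 roll 0.1  dist 61
[[541.85204132 244.77229224  45.        ]] [array([[700., 179.]]), array([[661., 180.]]), array([[630., 181.]])]
```

Request:
send_rows(steps=[{"tx": 0.4,"ty": -0.15,"tz": 1.5,"roll": 0},{"tx": 0.4,"ty": -0.15,"tz": 3.5,"roll": 0},{"tx": 0.4,"ty": -0.15,"tz": 5.2,"roll": 0},{"tx": 0.4,"ty": -0.15,"tz": 6.1,"roll": 0},{"tx": 0.4,"ty": -0.15,"tz": 6.1,"roll": 0},{"tx": 0.4,"ty": -0.15,"tz": 6.1,"roll": 0}], hand=0)

```text
t: 24.15
position: [541.7, 247.5, 199.4]
ee_rot: [0.0, -0.678, 0.735, -0.0]
ft_force: [-0.2, 0.4, 0.5]
grip_width: 86.7
```

```bash
python3 - <<'E'
from h import *
go((540,247,35,175.2))
save('w18',arm.camera('wrist')); print(arm.sense()['effort'].round(1))
E
```

```text
t 24.15 grasp [541.9 247.6  35.4] phi 175.3 w 86.7 F [-0.2  0.4  0.5] tilt 0.06
tx 0.07 ty 0.18 tz 0.04 roll 0.1  dist 2
[  0.  -41.1  13.    2.9  -0.   -0. ]
```

View pics/w18.png

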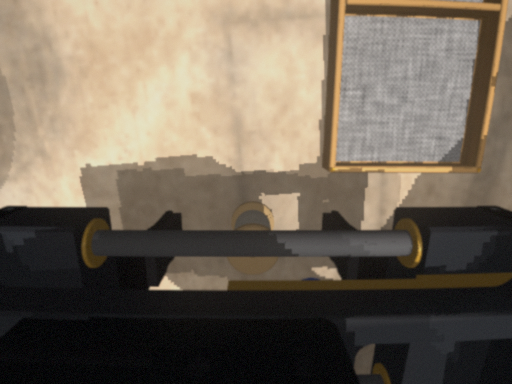

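Request:
send_rows(steps=[{"tx": 0,"ty": 0,"tz": 0,"roll": 0},{"tx": 0,"ty": 0,"tz": 0,"roll": 0},{"tx": 0,"ty": 0,"tz": 0,"roll": 0},{"tx": 0,"ty": 0,"tz": 0,"roll": 0},{"tx": 0,"ty": 0,"tz": 0,"roll": 0},{"tx": 0,"ty": 0,"tz": 0,"roll": 0},{"tx": 0,"ty": 0,"tz": 0,"roll": 0},{"tx": 0,"ty": 0,"tz": 0,"roll": 0},{"tx": 0,"ty": 0,"tz": 0,"roll": 0},{"tx": 0,"ty": 0,"tz": 0,"roll": 0}], hand=1, force=12)

```text
t: 25.2
position: [541.7, 247.1, 198.7]
ee_rot: [-0.0, -0.677, 0.736, -0.0]
ft_force: [-0.1, 0.1, -0.8]
grip_width: 28.4
```

```bash
python3 - <<'E'
from h import *
x,y=tray('b',-45)
go((541,247,95,175.2),(x,y,95,175.2),(x,y,49,175.2))
E
```

```text
t 25.20 grasp [541.7 247.1  34.7] phi 175.3 w 28.4 F [-0.1  0.1 -0.8] tilt 0.0
tx 0.02 ty 0.07 tz -6.03 roll 0.1  dist 60
tx 15.83 ty 9.42 tz -6.03 roll 0.1  dist 194
tx 15.83 ty 9.42 tz -1.43 roll 0.1  dist 185
```

Request:
send_rows(steps=[{"tx": 0,"ty": 0,"tz": -2.0,"roll": 0},{"tx": 0,"ty": 0,"tz": -5.0,"roll": 0},{"tx": 2.0,"ty": 2.0,"tz": -6.0,"roll": 0},{"tx": 6.0,"ty": 4.0,"tz": -6.0,"roll": 0},{"tx": 10.0,"ty": 6.0,"tz": -6.0,"roll": 0},{"tx": 14.0,"ty": 8.3,"tz": -6.0,"roll": 0},{"tx": 15.8,"ty": 9.4,"tz": -6.0,"roll": 0},{"tx": 15.8,"ty": 9.4,"tz": -6.0,"roll": 0},{"tx": 15.8,"ty": 9.4,"tz": -4.0,"roll": 0},{"tx": 15.8,"ty": 9.4,"tz": -2.0,"roll": 0},{"tx": 15.8,"ty": 9.4,"tz": -1.4,"roll": 0},{"tx": 15.8,"ty": 9.4,"tz": -1.4,"roll": 0},{"tx": 15.8,"ty": 9.4,"tz": -1.4,"roll": 0}])

```text
t: 26.5
position: [435.6, 98.0, 213.2]
ee_rot: [0.0, -0.678, 0.735, -0.0]
ft_force: [0.1, -0.1, 0.1]
grip_width: 28.6
```

```bash
python3 - <<'E'
from h import *
x,y=tray('b',-45)
go((x,y,39,175.2))
save('s19',arm.camera('scene'));save('w19',arm.camera('wrist'))
b=cv2.imread('pics/s19.png');w=cv2.imread('pics/w19.png')
cv2.imwrite('pics/c19.png',np.vstack([cv2.resize(b[170:300,150:350],(500,320)),w[130:384,6:506]]))
E
```

```text
t 26.50 grasp [435.8  98.   49.2] phi 175.3 w 28.6 F [ 0.1 -0.1  0.1] tilt 0.06
tx 0.10 ty 0.10 tz 1.02 roll 0.1  dist 10
```

View pics/c19.png

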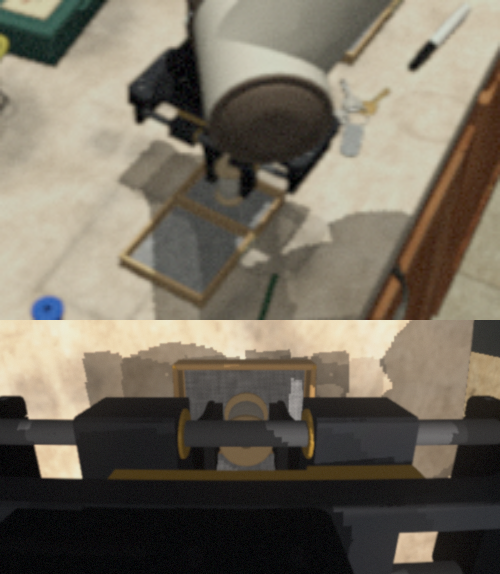

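Spool_a hangs upright over the small cell. I lower it 1 cm and release.

Request:
send_rows(steps=[{"tx": 0,"ty": 0,"tz": 0.5,"roll": 0},{"tx": 0,"ty": 0,"tz": 1.0,"roll": 0},{"tx": 0,"ty": 0,"tz": 1.0,"roll": 0},{"tx": 0,"ty": 0,"tz": 1.0,"roll": 0}])

```text
t: 27.0
position: [434.9, 97.4, 202.6]
ee_rot: [-0.0, -0.677, 0.736, 0.0]
ft_force: [0.6, -0.3, -0.9]
grip_width: 28.6
```

Request:
send_rows(steps=[{"tx": 0,"ty": 0,"tz": 0,"roll": 0},{"tx": 0,"ty": 0,"tz": 0,"roll": 0},{"tx": 0,"ty": 0,"tz": 0,"roll": 0},{"tx": 0,"ty": 0,"tz": 0,"roll": 0},{"tx": 0,"ty": 0,"tz": -0.5,"roll": 0},{"tx": 0,"ty": 0,"tz": -2.0,"roll": 0},{"tx": 0,"ty": 0,"tz": -4.5,"roll": 0},{"tx": 0,"ty": 0,"tz": -8.0,"roll": 0},{"tx": 0,"ty": 0,"tz": -8.0,"roll": 0},{"tx": 0,"ty": 0,"tz": -8.0,"roll": 0}], hand=0.45)

```text
t: 28.0
position: [434.9, 97.4, 283.7]
ee_rot: [0.001, -0.677, 0.736, -0.0]
ft_force: [-0.6, 0.0, -0.5]
grip_width: 47.5
```

```bash
python3 - <<'E'
from h import *
go((500,10,120,175.2),(545,-62,107,175.2),(545,-62,45,175.2))
save('w20',arm.camera('wrist'))
E
```

```text
t 28.00 grasp [435.2  97.7 119.7] phi 175.2 w 47.5 F [-0.6  0.  -0.5] tilt 0.15
tx 8.20 ty -7.18 tz -0.03 roll 0.0  dist 109
tx 15.00 ty -12.26 tz 1.26 roll 0.0  dist 194
tx 15.02 ty -12.25 tz 7.46 roll 0.0  dist 208
```

View pics/w20.png

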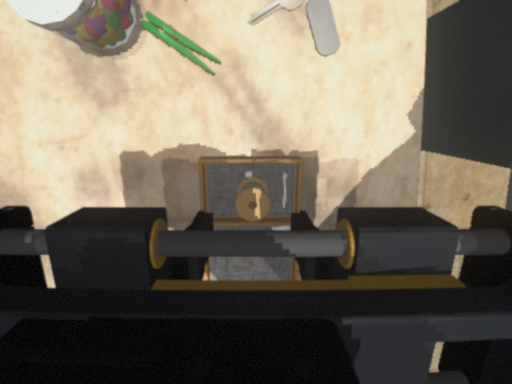

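Request:
send_rows(steps=[{"tx": 4.0,"ty": -3.0,"tz": 0,"roll": 0},{"tx": 7.0,"ty": -6.0,"tz": 0,"roll": 0},{"tx": 8.0,"ty": -9.5,"tz": 0.5,"roll": 0},{"tx": 8.0,"ty": -10.5,"tz": 0.5,"roll": 0},{"tx": 8.0,"ty": -10.5,"tz": 0.5,"roll": 0},{"tx": 8.0,"ty": -10.5,"tz": 0.5,"roll": 0}], hand=0)

```text
t: 28.65
position: [532.0, 9.2, 276.6]
ee_rot: [-0.001, -0.677, 0.736, 0.001]
ft_force: [0.1, 0.4, -0.7]
grip_width: 84.3
```

```bash
python3 - <<'E'
from h import *
go((545,-62,110,175.2),(545,-62,45,175.2))
save('w21',arm.camera('wrist'))
print([(np.round(d['xyz'],1),round(d['score'],2)) for d in arm.pinpoint('jar_mid','wrist')][:2])
d=arm.trace('jar_mid','wrist')[0]['pixels'];ys,xs=np.nonzero(d);print(xs.min(),xs.max(),ys.min(),ys.max())
E
```

```text
t 28.65 grasp [531.5   9.1 112.6] phi 175.3 w 84.3 F [ 0.1  0.4 -0.7] tilt 0.18
tx 6.98 ty -1.93 tz 0.26 roll 0.1  dist 72
tx 6.97 ty -1.95 tz 6.76 roll 0.1  dist 99
[]
173 268 62 159
```

View pics/w21.png

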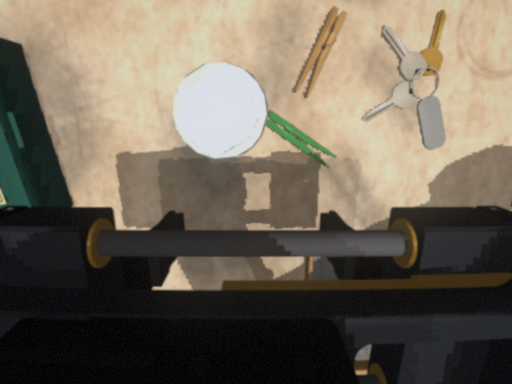

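```bash
python3 - <<'E'
from h import *
print(atz('wrist',[[220.5,110.5]],85), [atz('wrist',[[70,205]],z)[:,:2].round() for z in (30,60,90)])
go((544,-62,110,175.2),(544,-62,45,175.2))
E
```

```text
[[545.51953389 -62.35354933  85.        ]] [array([[692.,   3.]]), array([[670.,  -5.]]), array([[648., -13.]])]
t 28.80 grasp [531.8   9.5 113.7] phi 175.3 w 86.7 F [ 0.1 -0.  -0.6] tilt 0.05
tx 7.03 ty -1.79 tz 0.37 roll 0.1  dist 73
tx 7.03 ty -1.80 tz 6.87 roll 0.1  dist 100
```

Request:
send_rows(steps=[{"tx": 3.0,"ty": -1.0,"tz": 0,"roll": 0},{"tx": 6.0,"ty": -1.9,"tz": 0,"roll": 0},{"tx": 7.05,"ty": -1.9,"tz": 0,"roll": 0},{"tx": 7.05,"ty": -1.9,"tz": 0,"roll": 0},{"tx": 7.05,"ty": -1.9,"tz": 0,"roll": 0}], hand=0)

```text
t: 29.3
position: [545.6, -62.3, 277.9]
ee_rot: [0.0, -0.677, 0.736, 0.0]
ft_force: [0.8, -1.4, 0.6]
grip_width: 87.0
```

```bash
python3 - <<'E'
from h import *
go((545,-62.4,45,175.2))
E
```

```text
t 29.30 grasp [545.6 -62.2 113.9] phi 175.3 w 87.0 F [ 0.8 -1.4  0.6] tilt 0.01
tx 0.02 ty 0.06 tz 6.89 roll 0.1  dist 69
```

Request:
send_rows(steps=[{"tx": 0,"ty": 0,"tz": 1.5,"roll": 0},{"tx": 0,"ty": 0,"tz": 3.0,"roll": 0},{"tx": 0,"ty": 0,"tz": 5.0,"roll": 0},{"tx": 0,"ty": 0,"tz": 6.4,"roll": 0},{"tx": 0,"ty": 0,"tz": 6.9,"roll": 0},{"tx": 0,"ty": 0,"tz": 6.9,"roll": 0},{"tx": 0,"ty": 0,"tz": 6.9,"roll": 0}], hand=0)

```text
t: 30.0
position: [546.5, -62.2, 209.4]
ee_rot: [0.0, -0.678, 0.735, -0.0]
ft_force: [0.3, -0.9, 0.1]
grip_width: 87.2
```

```bash
python3 - <<'E'
from h import *
go((545,-62.4,45,175.2)); save('w22',arm.camera('wrist'))
E
```

```text
t 30.00 grasp [546.7 -62.2  45.4] phi 175.3 w 87.2 F [ 0.3 -0.9  0.1] tilt 0.07
tx 0.03 ty 0.16 tz 0.04 roll 0.1  dist 2
```

View pics/w22.png

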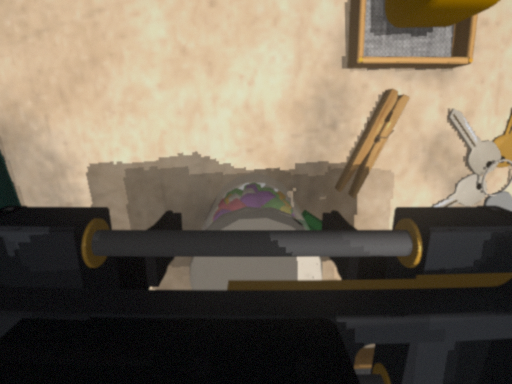

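Request:
send_rows(steps=[{"tx": 0,"ty": 0.1,"tz": 0,"roll": 0},{"tx": 0,"ty": 0.1,"tz": 0,"roll": 0},{"tx": 0,"ty": 0.1,"tz": 0,"roll": 0},{"tx": 0,"ty": 0.1,"tz": 0,"roll": 0},{"tx": 0,"ty": 0.1,"tz": 0,"roll": 0},{"tx": 0,"ty": 0.1,"tz": 0,"roll": 0},{"tx": 0,"ty": 0.1,"tz": 0,"roll": 0},{"tx": 0,"ty": 0.1,"tz": 0,"roll": 0}], hand=1, force=30)

```text
t: 30.85
position: [545.1, -62.8, 208.9]
ee_rot: [-0.0, -0.677, 0.736, 0.0]
ft_force: [-0.9, -0.2, 2.5]
grip_width: 58.6
```

```bash
python3 - <<'E'
from h import *
x,y=tray('b',30)
go((545,-62,110,175.2),(x,-62,110,175.2),(x,y,115,175.2),(x,y,60,175.2))
E
```

```text
t 30.85 grasp [545.  -62.8  44.9] phi 175.3 w 58.6 F [-0.9 -0.2  2.5] tilt 0.01
tx -0.08 ty 0.01 tz -6.51 roll 0.1  dist 65
tx 0.78 ty 10.38 tz -6.51 roll 0.1  dist 123
tx -22.53 ty 12.31 tz -7.01 roll 0.1  dist 266
tx -22.53 ty 12.31 tz -1.51 roll 0.1  dist 257
```

Request:
send_rows(steps=[{"tx": 0,"ty": 0,"tz": -1.0,"roll": 0},{"tx": 0,"ty": 0,"tz": -3.0,"roll": 0},{"tx": 0,"ty": 0,"tz": -6.0,"roll": 0},{"tx": -1.0,"ty": 2.0,"tz": -7.5,"roll": 0},{"tx": -4.0,"ty": 5.0,"tz": -8.0,"roll": 0},{"tx": -7.5,"ty": 8.0,"tz": -8.0,"roll": 0},{"tx": -11.5,"ty": 10.0,"tz": -8.0,"roll": 0},{"tx": -15.5,"ty": 11.5,"tz": -8.0,"roll": 0},{"tx": -19.0,"ty": 12.3,"tz": -8.0,"roll": 0},{"tx": -21.5,"ty": 12.3,"tz": -8.0,"roll": 0},{"tx": -22.5,"ty": 12.3,"tz": -8.0,"roll": 0},{"tx": -22.5,"ty": 12.3,"tz": -8.0,"roll": 0},{"tx": -22.5,"ty": 12.3,"tz": -8.0,"roll": 0}])

```text
t: 32.15
position: [440.9, 170.9, 288.5]
ee_rot: [-0.001, -0.677, 0.736, 0.0]
ft_force: [0.1, -0.3, -2.6]
grip_width: 59.1
```

```bash
python3 - <<'E'
from h import *
x,y=tray('b',30)
go((x,y,59,175.2),(x,y,49.2,175.2))
save('s23',arm.camera('scene'));save('w23',arm.camera('wrist'))
b=cv2.imread('pics/s23.png');w=cv2.imread('pics/w23.png')
cv2.imwrite('pics/c23.png',np.vstack([cv2.resize(b[170:300,150:350],(500,320)),w[130:384,6:506]]))
E
```

```text
t 32.15 grasp [440.7 170.8 124.5] phi 175.2 w 59.1 F [ 0.1 -0.3 -2.6] tilt 0.09
tx -0.12 ty -0.03 tz 6.55 roll 0.0  dist 65
tx -0.12 ty -0.03 tz 7.53 roll 0.0  dist 75
```

View pics/c23.png

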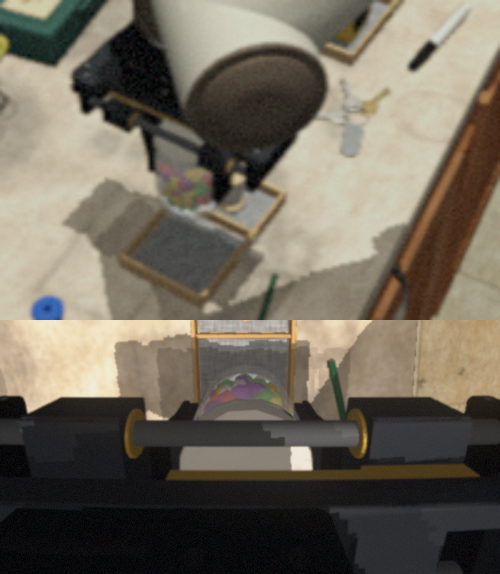

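The jar is held upright over the large cell. I lower to 1 cm above the floor, settle, then set it down.

Request:
send_rows(steps=[{"tx": -0.1,"ty": 0,"tz": 2.0,"roll": 0},{"tx": -0.1,"ty": 0,"tz": 4.0,"roll": 0},{"tx": -0.1,"ty": 0,"tz": 5.5,"roll": 0},{"tx": -0.1,"ty": 0,"tz": 6.5,"roll": 0},{"tx": -0.1,"ty": 0,"tz": 6.5,"roll": 0},{"tx": -0.1,"ty": 0,"tz": 7.0,"roll": 0},{"tx": -0.1,"ty": 0,"tz": 7.5,"roll": 0},{"tx": -0.1,"ty": 0,"tz": 7.5,"roll": 0},{"tx": -0.1,"ty": 0,"tz": 7.5,"roll": 0}])

```text
t: 33.15
position: [441.3, 172.7, 214.0]
ee_rot: [0.0, -0.677, 0.736, -0.0]
ft_force: [-0.3, -0.2, -2.2]
grip_width: 58.7
```

```bash
python3 - <<'E'
from h import *
x,y=tray('b',30)
go((x,y,49.2,175.2))
save('w24',arm.camera('wrist'))
E
```

```text
t 33.15 grasp [441.3 172.8  50. ] phi 175.3 w 58.7 F [-0.3 -0.2 -2.2] tilt 0.02
tx 0.09 ty 0.03 tz 0.08 roll 0.1  dist 1
```

View pics/w24.png

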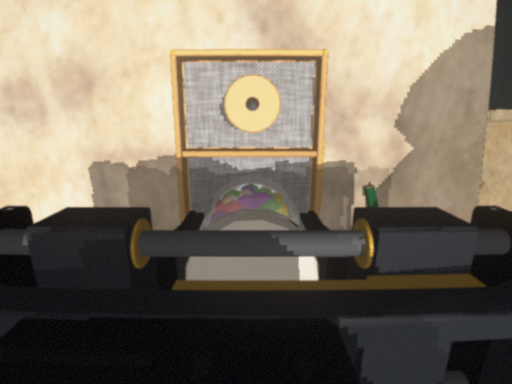

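Request:
send_rows(steps=[{"tx": 0,"ty": 0,"tz": 0.1,"roll": 0},{"tx": 0,"ty": 0,"tz": 0.1,"roll": 0},{"tx": 0,"ty": 0,"tz": 0.1,"roll": 0}])

```text
t: 33.5
position: [441.3, 172.8, 212.9]
ee_rot: [0.0, -0.677, 0.736, -0.0]
ft_force: [0.1, -0.2, -2.1]
grip_width: 58.5
```

Request:
send_rows(steps=[{"tx": 0,"ty": 0,"tz": 0,"roll": 0},{"tx": 0,"ty": 0,"tz": 0,"roll": 0},{"tx": 0,"ty": 0,"tz": 0,"roll": 0},{"tx": 0,"ty": 0,"tz": 0,"roll": 0},{"tx": 0,"ty": 0,"tz": 0,"roll": 0},{"tx": 0,"ty": 0,"tz": -0.5,"roll": 0},{"tx": 0,"ty": 0,"tz": -2.0,"roll": 0},{"tx": 0,"ty": 0,"tz": -4.5,"roll": 0},{"tx": 0,"ty": 0,"tz": -8.0,"roll": 0},{"tx": 0,"ty": 0,"tz": -10.0,"roll": 0},{"tx": 0,"ty": 0,"tz": -10.0,"roll": 0}], hand=0)

```text
t: 34.6
position: [441.9, 173.1, 316.3]
ee_rot: [0.004, -0.678, 0.736, -0.0]
ft_force: [-0.6, 0.8, -0.3]
grip_width: 86.8
```

```bash
python3 - <<'E'
from h import *
go((440,-60,170,175.2))
save('w25',arm.camera('wrist'))
E
```

```text
t 34.60 grasp [443.  173.9 152.3] phi 175.3 w 86.8 F [-0.6  0.8 -0.3] tilt 0.45
tx 23.33 ty -1.63 tz -1.88 roll 0.1  dist 235
```

View pics/w25.png

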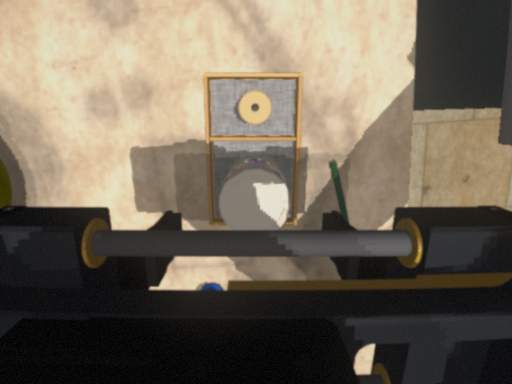

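Request:
send_rows(steps=[{"tx": 21.5,"ty": 3.0,"tz": -2.5,"roll": 0},{"tx": 21.5,"ty": 3.0,"tz": -2.5,"roll": 0},{"tx": 21.5,"ty": 3.0,"tz": -2.5,"roll": 0},{"tx": 21.5,"ty": 3.0,"tz": -2.5,"roll": 0},{"tx": 21.5,"ty": 3.0,"tz": -2.5,"roll": 0},{"tx": 21.5,"ty": 3.0,"tz": -2.5,"roll": 0},{"tx": 21.5,"ty": 3.0,"tz": -2.5,"roll": 0},{"tx": 21.5,"ty": 3.0,"tz": -2.5,"roll": 0}])

```text
t: 35.45
position: [393.8, -38.4, 337.2]
ee_rot: [-0.0, -0.678, 0.735, 0.0]
ft_force: [-1.2, 0.5, 0.5]
grip_width: 86.8
```

```bash
python3 - <<'E'
from fit import *
go()
for c in ('top','scene','wrist'): save('f_'+c,arm.camera(c))
def loc(n,p):
    X,Y,a={'h':(435,-271.5,-3.8),'b':(438.5,142,-4.8)}[n];a=np.radians(a);d=np.array(p[:2])-[X,Y]
    return np.array([d[0]*np.cos(a)+d[1]*np.sin(a),-d[0]*np.sin(a)+d[1]*np.cos(a),p[2]]).round(1)
for l,t in (('tape_mid','h'),('spool_b_mid','h'),('dropper_b_mid','h'),('jar_mid','b'),('spool_a_mid','b')):
    for c in ('top','scene'):
        print(l,c,[(loc(t,d['xyz']),round(d['score'],2)) for d in arm.pinpoint(l,c)])
for t in ('tray_hem','tray_button'):
    for c in ('top','scene'): print(t,c,[np.round(d['xyz'],1) for d in arm.pinpoint(t,c)])
a=cv2.imread('pics/f_top.png');b=cv2.imread('pics/f_scene.png')
cv2.imwrite('pics/f1.png',cv2.resize(a[160:250,140:390],None,fx=3.2,fy=3.2,interpolation=2))
cv2.imwrite('pics/f2.png',cv2.resize(b[120:300,150:390],None,fx=3.3,fy=3.3,interpolation=2))
E
```

```text
t 35.45 grasp [393.7 -38.5 173.2] phi 175.3 w 86.8 F [-1.2  0.5  0.5] tilt 0.06
tape_mid top [(array([ 3.6, 61.8, 33.4]), 0.66)]
tape_mid scene [(array([-1.6, 59.8, 34.3]), 0.57)]
spool_b_mid top [(array([  1.4, -29.7,  29.6]), 0.58)]
spool_b_mid scene [(array([-2.1, 59.5, 31.8]), 0.59), (array([  1.9, -33.4,  29.5]), 0.41)]
dropper_b_mid top [(array([ -3.8, -91.2,  54. ]), 0.46)]
dropper_b_mid scene [(array([ -6. , -88.7,  55.6]), 0.51), (array([  4.8, -33.9,  29. ]), 0.31)]
jar_mid top [(array([ 3.1, 29.3, 50.1]), 0.88)]
jar_mid scene [(array([ 1.9, 34.7, 43.9]), 0.82)]
spool_a_mid top [(array([ 51.4, 173.6,  22.8]), 0.7), (array([ -0.3, -45.1,  21.4]), 0.43)]
spool_a_mid scene [(array([ 51.4, 173.5,  21.5]), 0.55), (array([  3.1, -37.2,  24.3]), 0.54)]
tray_hem top [array([ 437.1, -273.1,    1.8])]
tray_hem scene [array([ 441.2, -272.6,    3.5])]
tray_button top [array([443.6, 140.1,  -0.5])]
tray_button scene [array([439.8, 144. ,   1.7])]
```

View pics/f1.png

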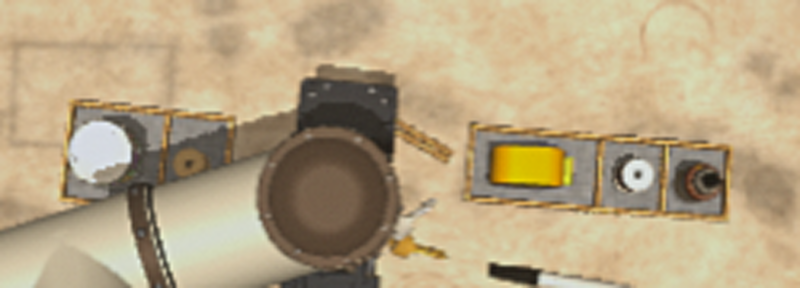

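View pics/f2.png

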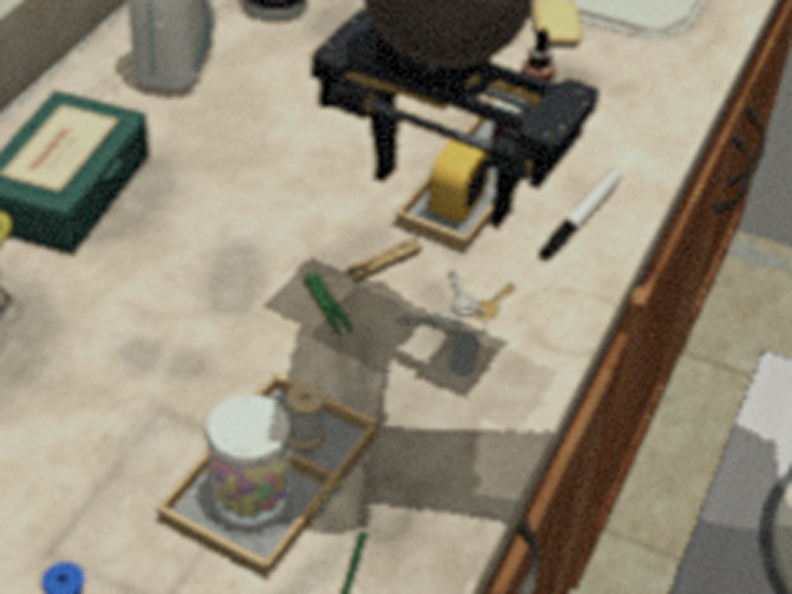

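All five items stand upright in their cells (see the last crops), so I'm handing in.

```bash
python3 - <<'E'
from h import *
print(arm.close_job()); print(arm.sense()['t'])
E
```

```text
the job is handed in; nothing more can be done
None
the job is handed in; nothing more can be done
```

I filled both trays and handed the job in at about 36 s of the 112 s allowed; no verdict was reported.

- **Hemming tray:** the tape measure is in the long cell, the white-ended spool in the middle cell and the dropper bottle in the end cell.
- **Button tray:** the jar is in the large cell and the wooden spool in the small cell. I left the blue look-alike spool where it stood.

**Last checks:** in the final top and scene pictures, all five things look upright in their cells and the gripper is open and clear of everything. Nothing fell or tipped in any picture I took. The measured positions all lie within the limits:

| Thing | x from tray centreline (mm) | y off cell centre (mm) |
|---|---|---|
| Tape measure | −2 to +4 | 0 to 2 |
| White-ended spool | +1 to +2 | 0 to 3 |
| Dropper bottle | −4 to −6 | about 1 |
| Jar | +2 to +3 | 1 to 5 |
| Wooden spool | 0 to +3 | 0 to 8 |

**Disagreements:**
- **Wooden spool:** the two cameras differed, at y = −45 mm from the top and −37 mm from the scene camera, where the jar partly hides it. Both are inside the limits, and the pose at which I released it agrees with −45.
- **Tray origins:** the networks put them up to 6 mm from my own outline fit. I used the outline fit.
- **False hits:** the networks also put low-scored dropper and spool labels on other things, and I discarded those by position.
- **Refused move:** one move call was refused because a field was missing; nothing moved.

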